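Shut the laser cutter and start the job

ROBOT

A 6-joint arm with a two-finger parallel gripper is mounted at the origin on the work surface. World frame = base frame: x ahead of the robot, y to its left, z up, the work surface at z = 0. Lengths are in m, angles in rad, forces in N, time in s.
With the tool pointing down it reaches from about 0.325 to 0.85 m from the base axis. Payload 4.4 kg.
Tool frame: the origin (TCP) lies at the very end of the fingers, on their centre line; the grasp point (between the pads) lies 19 mm behind it; z points along the fingers, y is the direction in which the jaws open and shut (so a half turn about z gives the same grasp; the last joint's range is limited). The gripper opens to 94 mm and grips with 3 to 60 N. Pads are 16 mm wide; open, the fingers measure 119 mm over their backs; the gripper's body (75 mm by 177 mm) begins 78 mm behind the grasp point.
Start: joints at [1.147, 0.207, 1.542, -0, 1.393, -0.15], TCP at [0.155, 0.554, 0.173] pointing down, gripper open.
Joint ranges: [-2.73, 2.73], [-0.86, 2.22], [0.23, 2.46], [-1.11, 4.25], [0.08, 2.63], [-2.82, 2.82]. Speed limits (rad/s): [2.79, 2.79, 3.14, 3.14, 3.14, 3.14].

INTERFACE

Orientations are given as a unit quaternion [w, x, y, z].
In Python, from station import arm, grab_frame, calibration, ticket gives the robot as it stands. The module is installed in compiled form; this text tells all that it offers.
- The arm moves only by the shell command python3 -m inch 'ROWS' [FORCE]. ROWS is JSON, a list of rows, each an object of numbers: "x", "y", "z": the shift along the tool's x, y, z in mm; "wx", "wy", "wz": the turn, a rotation vector about the tool's x, y, z in degrees; "fingers": the opening in per cent of the stroke, from 0 (shut) to 100 (fully open). A call has 1 to 8 rows; each row is the pose to reach, as a shift and turn from the pose commanded when the call began, along the tool's axes at that moment; what a row does not reach only later rows make up. A row lasts 1/8 s, in which the tool goes at most 62.5 mm and 10.7 degrees, less where a joint would pass 70% of its speed; a pose out of reach is approached as far as the arm can. A call with a gripper value outside its range is refused whole. The fingers move at their own pace and stop on an object; FORCE is the grip in N (left out, the last holds). Time passes only in rows, so rows that repeat a pose let the fingers close. It gives the time, the measured TCP pose, the force and the opening at its end, in the units of the state.
- arm.get_obs(): the state, without advancing time (a new reading comes with each control period).
- grab_frame(name): name is "scene" or "top" or "wrist"; returns the picture (384x512x3 uint8, red, green, blue); there is no depth.
- calibration(name): a dict with "intrinsics" (3x3 intrinsics, pixels), "pose" (4x4, takes a point from camera to world coordinates); the wrist camera has in their place "tool_from_camera" (4x4, takes a point from camera to tool coordinates, whose origin is the TCP and whose axes are the flange's). Camera axes: x right, y down, z forward; pixel columns grow to the right and rows downward; lengths in m; the calibration is good to about 2 mm. A picture is of the moment at which its call begins: read the wrist's pose just before it. calibration takes no time and is no camera call.
- ticket.finish_job(): hands the job in, once; it reports no verdict.
The state is a dict: "clock": time; "q": joint angles; "joint_vel": joint speeds; "joint_efforts": joint torques, N m; "eef_pos": TCP position; "orientation": TCP orientation; "force": force on the tool from outside, world axes, zero at the start; "moment": the same for the moment, N m; "grip_width": opening from 0.0 (shut) to 1.0 (fully open).
Only numpy, scipy, OpenCV 4.12 (cv2) and the standard library are available. Lean on these libraries where they do the work, as an engineer would, in place of code of your own. Each camera call takes 0.05 s, during which the arm holds its last target.

TASK

The sheet is in the laser cutter: with the fingertips, push the lid down until it is fully shut, without letting it slam and without getting a finger under it, and then press the green start button right down and let it go. Keep off the red stop button, don't lift the lid any further, and leave the sheet and the other things lying about where they are.

Things in the scene. Friction and masses are not known exactly. Their poses are not given: they have to be found in the camera images.
- laser: Desktop laser cutter, a white box 340 mm deep (its x) by 400 wide (y) by 150 high, fixed to the table. Origin: centre of its underside. x points from its front to its back (away from the robot, give or take its yaw), y to its left, z up. The lid covers the bed on the left; a dark control panel on a strip 100 mm wide, top at 150 mm, runs front to back along its right (-y) side.
- lid (a joint): Lid angle, rad: 0 fully shut, grows as the front edge rises (0.4 to 0.85 at the start). Flat dark frame 12 mm thick with an orange see-through window, 288 mm wide, 275 from hinge line to front edge, hinged along its back, 0.5 kg. A friction hinge keeps it where it is left. Pushing it down near the front takes 1 to 6 N; it meets a rigid stop at 0, its top then 150 mm above the table.
- lid_hinge (a point): Middle of the lid's hinge line, 146 mm above the table; the hinge line runs along the laser cutter's y axis. The point's x axis lies in the lid and points from its front edge to the hinge; its z axis is the lid's outward normal (up when shut). The lid's top face is 4 mm along z from here.
- lid_front (a point): Middle of the front edge of the lid's top face, 275 mm from the hinge line (axes as at lid_hinge). The front 50 mm of the lid is a solid dark rail: the place to push. A thin rubber seal runs under the rim.
- start (a joint): Travel of the green start button, m: 0 is released, 0.006 fully down; it springs back. Fully down takes 5 N.
- start_top (a point): Centre of the top of the green start button, 22 mm across, facing up, 172 mm above the table; it stands 10 mm proud of a grey collar (38 mm across). Nearest the front on the control strip.
- stop (a joint): Travel of the red stop button, m: 0 is released, 0.006 fully down.
- stop_top (a point): Centre of the top of the red stop button, 36 mm across, on a yellow collar (52 mm across), 172 mm above the table, 85 mm behind the start button.
- sheet: Plywood sheet 130 x 190 x 4 mm lying on the bed under the lid. Origin: centre of its underside.
- gauge: Small stepped aluminium focus gauge, 45 x 30 mm, 20 mm high, at the back end of the control strip. Origin: centre of its underside.
- gear: Laser-cut plywood gear, 96 mm across, 6 mm thick, lying on the table. Origin: centre of its underside.
- tape: Roll of masking tape, 90 mm across, 24 mm high, lying on the table. Origin: centre of its underside.
- cutters: Side cutters with orange handles, about 155 mm long, 16 mm high, lying along their x. Origin: underside, at the joint end of the handles.
- glue: White glue bottle, 52 mm across, 135 mm tall, standing. Origin: centre of its underside.
- driver: Screwdriver lying on the table along its x. Origin: on its underside.

How it is judged:
By the outcome, as a careful person would: the job done as asked, in the order asked, and still so for the second after the job is handed in, with the robot touching nothing.
It also fails if it takes over 40 s, if anything falls off the work surface, if the arm or the gripper's body presses on something with over 40 N, if the wrist force passes 120 N, or if a joint passes its speed limit or range.

## Working session

There is one attempt and no reset: what is moved stays moved. The work goes in short steps, Python scripts to look and compute and a shell command to move; the robot and the scene stay as the last step left them, time stands still between calls to the robot, and variables do not carry over. Pictures are saved under pics/ and viewed, and the job is handed in when it is done.

```bash
mkdir -p pics; ls; python3 - <<'E'
from station import arm, grab_frame, calibration, ticket
import cv2, numpy as np
for n in ("scene","top"):
    im=grab_frame(n); cv2.imwrite(f"pics/{n}0.png",cv2.cvtColor(im,cv2.COLOR_RGB2BGR))
    c=calibration(n); print(n,np.round(c["intrinsics"],1).tolist(),np.round(c["pose"],4).tolist())
print(np.round(calibration("wrist")["tool_from_camera"],4).tolist())
o=arm.get_obs()
for k in o: print(k,np.round(o[k],4))
E
```

```text
pics
scene [[360.0, 0.0, 257.7], [0.0, 360.0, 188.5], [0.0, 0.0, 1.0]] [[0.8835, 0.3737, -0.2824, 0.9312], [0.4683, -0.6919, 0.5495, -0.6747], [0.0099, -0.6177, -0.7863, 1.0849], [0.0, 0.0, 0.0, 1.0]]
top [[372.0, 0.0, 260.0], [0.0, 372.0, 185.6], [0.0, 0.0, 1.0]] [[0.026, -0.9869, 0.1592, 0.4037], [-0.9995, -0.0227, 0.0228, 0.0046], [-0.0188, -0.1597, -0.987, 1.3674], [0.0, 0.0, 0.0, 1.0]]
[[-0.0001, -0.9671, -0.2545, 0.0744], [1.0, -0.0002, 0.0004, 0.0007], [-0.0005, -0.2545, 0.9671, -0.2122], [0.0, 0.0, 0.0, 1.0]]
clock 0.1
q [ 1.1475  0.2073  1.5428 -0.      1.3935 -0.1505]
joint_vel [-0.0008 -0.0016 -0.0031 -0.0001 -0.0001  0.0014]
joint_efforts [ 3.00000e-04 -3.71866e+01 -2.82292e+01  6.99000e-02  3.11000e-02
 -1.00000e-04]
eef_pos [0.1546 0.553  0.1716]
orientation [-3.000e-04  1.360e-01  9.907e-01 -1.000e-03]
force [ 0.1537 -0.0108 -0.345 ]
moment [-0.0301  0.0358 -0.0293]
grip_width 1.0024
```

View pics/scene0.png

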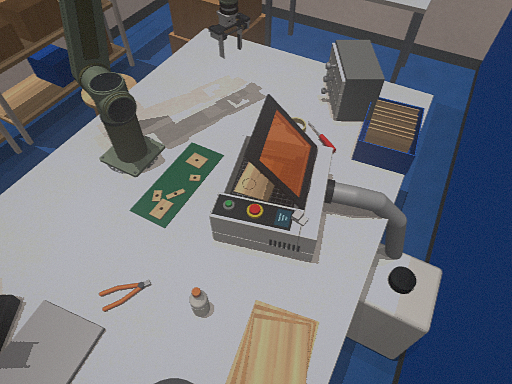

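View pics/top0.png

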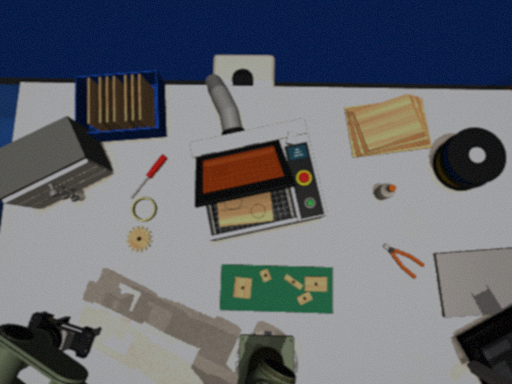

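```bash
python3 - <<'E'
import cv2
a=cv2.imread("pics/scene0.png")[110:310,60:330]
cv2.imwrite("pics/scene0c.png",cv2.resize(a,(800,592),interpolation=cv2.INTER_CUBIC))
b=cv2.imread("pics/top0.png")[0:200,180:450]
cv2.imwrite("pics/top0c.png",cv2.resize(b,(800,592),interpolation=cv2.INTER_CUBIC))
E
```

```text
(no output)
```

View pics/scene0c.png

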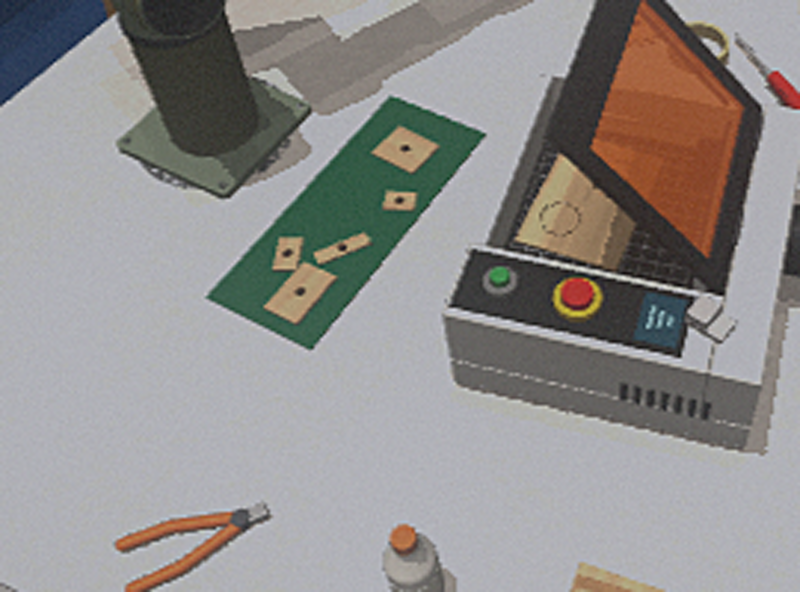

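View pics/top0c.png

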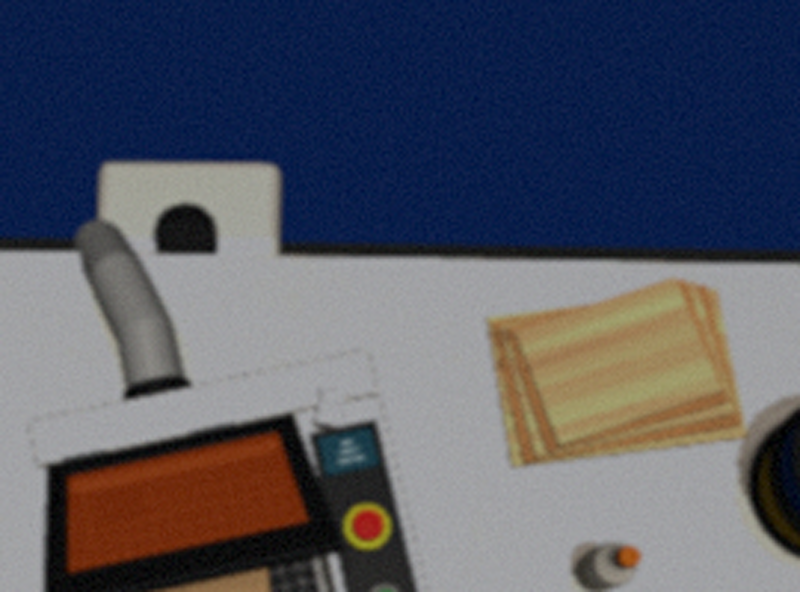

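The scene view shows the laser with the lid open, start at about (229,204), stop at (255,210) and the gauge at (300,216). I need a tighter crop of the top view.

```bash
python3 - <<'E'
import cv2
b=cv2.imread("pics/top0.png")[115:245,180:340]
cv2.imwrite("pics/top0d.png",cv2.resize(b,(720,585),interpolation=cv2.INTER_CUBIC))
a=cv2.imread("pics/scene0.png")[90:260,200:340]
cv2.imwrite("pics/scene0d.png",cv2.resize(a,(490,595),interpolation=cv2.INTER_CUBIC))
E
```

```text
(no output)
```

View pics/top0d.png

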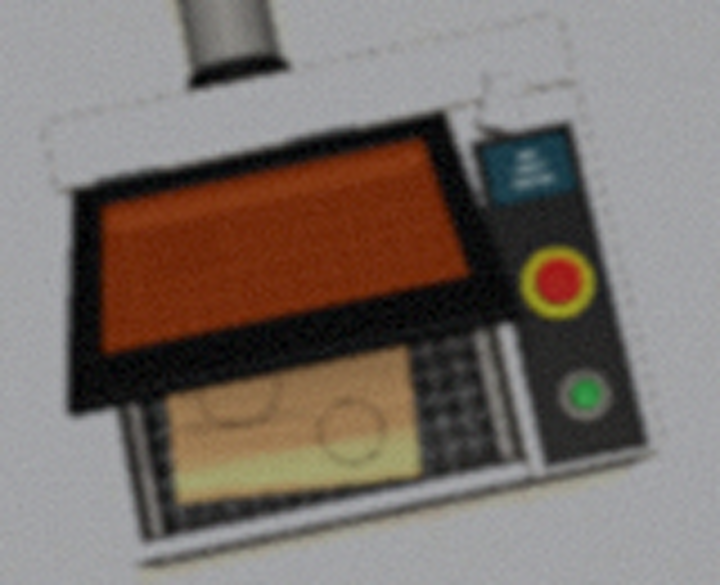

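View pics/scene0d.png

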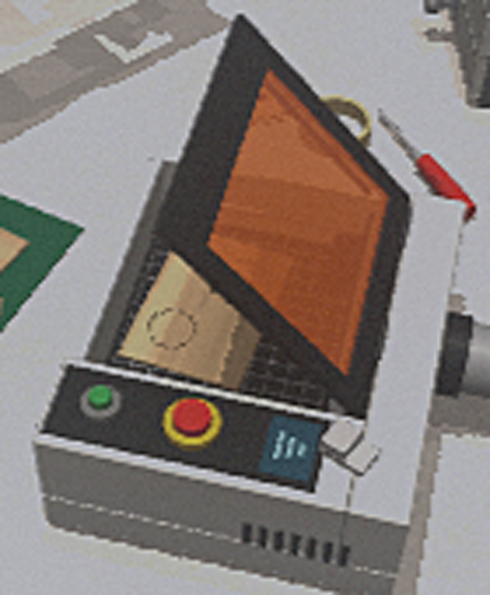

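In the top view I read start at (310,202.8), stop at (303.8,177.9) and the lid front corners at (196,206.6) and (294.4,186.6). In the scene view the same points are start (228.3,203.4), stop (255.1,209.1), front-left corner (268.3,94.3) and front-right corner (246.6,158). Next I triangulate them.

```bash
cat > h.py <<'E'
from station import arm, grab_frame, calibration, ticket
import numpy as np, cv2
from scipy.spatial.transform import Rotation as R
def obs():
    o=arm.get_obs(); print("t",round(float(o["clock"]),2),"p",np.round(o["eef_pos"],4),"q",np.round(o["orientation"],3),"F",np.round(o["force"],2),"g",round(float(o["grip_width"]),2)); return o
def T_tool(o):
    w,x,y,z=o["orientation"]; T=np.eye(4);T[:3,:3]=R.from_quat([x,y,z,w]).as_matrix();T[:3,3]=o["eef_pos"];return T
def ray(K,T,uv):
    d=np.array([(uv[0]-K[0,2])/K[0,0],(uv[1]-K[1,2])/K[1,1],1.]); d=T[:3,:3]@d; return T[:3,3],d/np.linalg.norm(d)
def tri(rays):
    A=np.zeros((3,3));b=np.zeros(3)
    for c,d in rays:
        P=np.eye(3)-np.outer(d,d);A+=P;b+=P@c
    p=np.linalg.solve(A,b); return p,[np.linalg.norm((np.eye(3)-np.outer(d,d))@(p-c)) for c,d in rays]
def plane(r,z): c,d=r; return c+d*(z-c[2])/d[2]
def cam(n):
    c=calibration(n); return np.array(c["intrinsics"]),np.array(c["pose"])
def save(n,name):
    o=obs(); im=grab_frame(n); cv2.imwrite(f"pics/{name}.png",cv2.cvtColor(im,cv2.COLOR_RGB2BGR)); return o,im
E
python3 - <<'E'
from h import *
P={"start":((310,202.8),(228.3,203.4)),"stop":((303.8,177.9),(255.1,209.1)),
"FL":((196,206.6),(268.3,94.3)),"FR":((294.4,186.6),(246.6,158)),"HL":((196.7,157.2),(317.1,145.7)),"HR":((278.9,140.1),(303.4,208.6))}
r={}
for k,(a,b) in P.items():
    p,e=tri([ray(*cam("top"),a),ray(*cam("scene"),b)]); r[k]=p; print(k,np.round(p,4),np.round(e,4))
    z={"start":.172,"stop":.172}.get(k,None)
    if z: print(plane(ray(*cam("top"),a),z),plane(ray(*cam("scene"),b),z))
print(np.linalg.norm(r["FL"]-r["FR"]),np.linalg.norm(r["start"]-r["stop"]),np.linalg.norm(r["HL"]-r["HR"]))
f=(r["stop"]-r["start"]); print("yaw",np.degrees(np.arctan2(f[1],f[0])))
f=(r["FL"]-r["FR"]); print("yaw",np.degrees(np.arctan2(-f[0],f[1])))
m=(r["FL"]+r["FR"])/2; print(m, "angle", np.degrees(np.arcsin((m[2]-.150)/.275)))
E
```

```text
start [ 0.5462 -0.1301  0.1659] [0.0017 0.0017]
[ 0.54412976 -0.13040255  0.172     ] [ 0.5501163  -0.13262195  0.172     ]
stop [ 0.6291 -0.109   0.1641] [0.0029 0.0029]
[ 0.62527769 -0.10986997  0.172     ] [ 0.6339613  -0.11202136  0.172     ]
FL [0.5085 0.2059 0.3441] [0.0032 0.0032]
FR [ 0.5751 -0.0657  0.3276] [0.0051 0.0051]
HL [0.6928 0.2486 0.1567] [0.0026 0.0026]
HR [ 0.7591 -0.0259  0.1505] [0.0021 0.0021]
0.2801983913105728 0.08557112967557522 0.2824801732530444
yaw 14.265756204488316
yaw 13.76969702797679
[0.54178331 0.07010985 0.33584277] angle 42.51567544156192
```

```bash
cat >> h.py <<'E'
YAW=np.radians(14.0)
def go(p,yaw=None,o=None):
    """shift (mm) & turn (deg) in tool axes to reach p, tool down, tool x pointing against laser x"""
    o=o or obs(); T=T_tool(o); d=T[:3,:3].T@(np.array(p)-T[:3,3])*1000
    y=YAW if yaw is None else yaw
    G=np.array([[-np.cos(y),-np.sin(y),0],[-np.sin(y),np.cos(y),0],[0,0,-1.]]).T
    w=np.degrees(R.from_matrix(T[:3,:3].T@G).as_rotvec()); print("go",np.round(p,4),"xyz",np.round(d,1),"w",np.round(w,2)); return d,w
E
python3 - <<'E'
from h import *
print(np.array(calibration("wrist")["intrinsics"]))
go([.155,.554,.42]); go([.46,.06,.42])
E
```

```text
[[274.63072388   0.         262.56742934]
 [  0.         274.63072388 195.37153409]
 [  0.           0.           1.        ]]
t 0.1 p [0.1546 0.553  0.1716] q [-0.     0.136  0.991 -0.001] F [ 0.15 -0.01 -0.35] g 1.0
go [0.155 0.554 0.42 ] xyz [-1.000e-01  6.000e-01 -2.484e+02] w [ -0.11  -0.05 -29.63]
t 0.1 p [0.1546 0.553  0.1716] q [-0.     0.136  0.991 -0.001] F [ 0.15 -0.01 -0.35] g 1.0
go [0.46 0.06 0.42] xyz [-426.9 -393.  -247.7] w [ -0.11  -0.05 -29.63]
```

```bash
python3 -m inch '[{"z":-62,"fingers":0},{"z":-124,"fingers":0},{"z":-186,"wz":-10,"fingers":0},{"z":-248,"wz":-20,"fingers":0},{"z":-248,"wz":-29.6,"fingers":0}]' 20
python3 -c "
from h import *
go([.46,.06,.42])"
```

```text
t 0.1 p [0.1546 0.553  0.1716] q [-0.     0.136  0.991 -0.001] F [ 0.15 -0.01 -0.35] g 1.0
go [0.46 0.06 0.42] xyz [-426.9 -393.  -247.7] w [ -0.11  -0.05 -29.63]invalid input at $[0]: expected keys x, y, z, wx, wy, wz, fingers
```

```bash
python3 -m inch '[{"x":0,"y":0,"z":-62,"wx":0,"wy":0,"wz":0,"fingers":0},{"x":0,"y":0,"z":-124,"wx":0,"wy":0,"wz":0,"fingers":0},{"x":0,"y":0,"z":-186,"wx":0,"wy":0,"wz":-10,"fingers":0},{"x":0,"y":0,"z":-248,"wx":0,"wy":0,"wz":-20,"fingers":0},{"x":0,"y":0,"z":-248,"wx":0,"wy":0,"wz":-29.6,"fingers":0}]' 20
python3 -c "
from h import *
go([.46,.06,.42])"
```

```text
clock: 0.72
eef_pos: [0.1557, 0.5557, 0.4278]
orientation: [0.003, -0.124, 0.992, 0.005]
force: [0.0, -0.2, 0.0]
grip_width: 0.504
t 0.72 p [0.1557 0.5557 0.4278] q [ 0.003 -0.124  0.992  0.005] F [ 0.02 -0.19  0.02] g 0.5
go [0.46 0.06 0.42] xyz [-172.4 -555.5    3.7] w [0.56 0.44 0.3 ]
```

```bash
python3 -m inch '[{"x":-15,"y":-50,"z":0,"wx":0,"wy":0,"wz":0,"fingers":0},{"x":-32,"y":-104,"z":0,"wx":0,"wy":0,"wz":0,"fingers":0},{"x":-50,"y":-162,"z":0,"wx":0,"wy":0,"wz":0,"fingers":0},{"x":-68,"y":-220,"z":0,"wx":0,"wy":0,"wz":0,"fingers":0},{"x":-86,"y":-278,"z":0,"wx":0,"wy":0,"wz":0,"fingers":0},{"x":-104,"y":-336,"z":0,"wx":0,"wy":0,"wz":0,"fingers":0},{"x":-122,"y":-394,"z":0,"wx":0,"wy":0,"wz":0,"fingers":0},{"x":-140,"y":-452,"z":0,"wx":0,"wy":0,"wz":0,"fingers":0}]'
python3 -c "
from h import *
go([.46,.06,.42])"
```

```text
clock: 1.72
eef_pos: [0.4003, 0.1471, 0.4203]
orientation: [-0.0, -0.122, 0.993, 0.0]
force: [-0.4, 0.5, -1.2]
grip_width: 0.005
t 1.73 p [0.4003 0.1471 0.4203] q [-0.    -0.122  0.993  0.   ] F [-0.41  0.48 -1.17] g 0.0
go [0.46 0.06 0.42] xyz [-36.9 -98.9   0.3] w [ 0.01 -0.01 -0.03]
```

```bash
python3 -m inch '[{"x":-18,"y":-50,"z":0,"wx":0,"wy":0,"wz":0,"fingers":0},{"x":-36,"y":-98,"z":0,"wx":0,"wy":0,"wz":0,"fingers":0},{"x":-36,"y":-98,"z":0,"wx":0,"wy":0,"wz":0,"fingers":0},{"x":-36,"y":-98,"z":0,"wx":0,"wy":0,"wz":0,"fingers":0}]'
python3 -c "
from h import *
o,im=save('wrist','w1'); np.save('w1T.npy',T_tool(o))"
```

```text
clock: 2.22
eef_pos: [0.4581, 0.0628, 0.4202]
orientation: [-0.001, -0.121, 0.993, 0.0]
force: [0.4, 0.0, -0.1]
grip_width: 0.005
t 2.23 p [0.4581 0.0628 0.4202] q [-0.001 -0.121  0.993  0.   ] F [ 0.36  0.02 -0.08] g 0.01
```

View pics/w1.png

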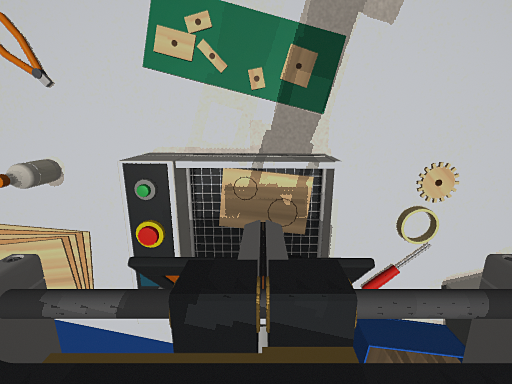

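The wrist view shows start at about (144,189), stop at (149,234) and the lid front edge from about (129,258) to (375,259). I'll enlarge it.

```bash
python3 - <<'E'
import cv2
b=cv2.imread("pics/w1.png")
cv2.imwrite("pics/w1a.png",cv2.resize(b[150:290,110:200],(386,600),interpolation=cv2.INTER_CUBIC))
cv2.imwrite("pics/w1b.png",cv2.resize(b[200:290,300:400],(600,540),interpolation=cv2.INTER_CUBIC))
E
```

```text
(no output)
```

View pics/w1a.png

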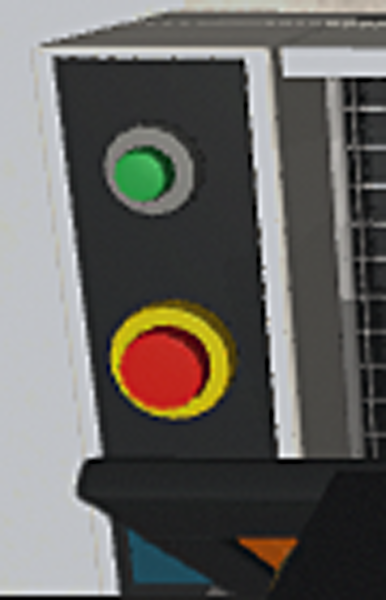

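View pics/w1b.png

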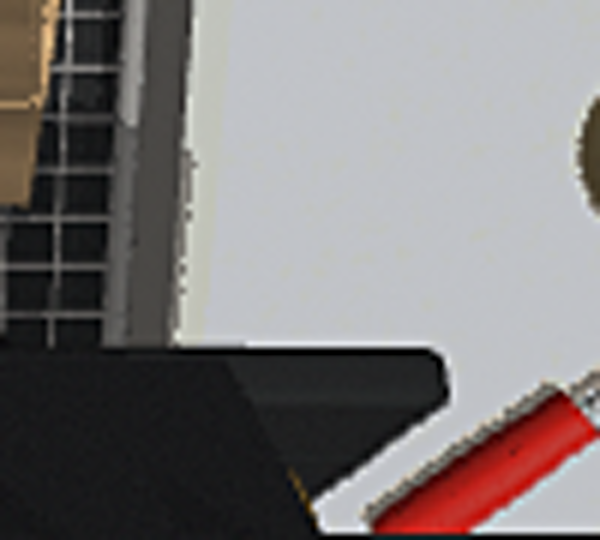

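```bash
python3 - <<'E'
from h import *
c=calibration("wrist");W=(np.array(c["intrinsics"]),np.load("w1T.npy")@np.array(c["tool_from_camera"]))
P={"start":((310,202.8),(228.3,203.4),(143.4,190.6)),"stop":((303.8,177.9),(255.1,209.1),(148.3,236.1)),
"FL":((196,206.6),(268.3,94.3),(374.5,267)),"FR":((294.4,186.6),(246.6,158),(128.7,264.3))}
r={}
for k,(a,b,w) in P.items():
    rs=[ray(*cam("top"),a),ray(*cam("scene"),b),ray(*W,w)]
    p,e=tri(rs); r[k]=p; print(k,np.round(p,4),np.round(e,4))
    for n,ij in (("tw",(0,2)),("sw",(1,2))):
        p,e=tri([rs[i] for i in ij]);print("  ",n,np.round(p,4),np.round(e,4))
    if k[0]=="s": print("  wrist@.172",np.round(plane(rs[2],.172),4))
print(np.linalg.norm(r["FL"]-r["FR"]),np.linalg.norm(r["start"]-r["stop"]))
f=(r["stop"]-r["start"]); print("yaw",np.degrees(np.arctan2(f[1],f[0])))
f=(r["FL"]-r["FR"]); print("yaw",np.degrees(np.arctan2(-f[0],f[1])))
m=(r["FL"]+r["FR"])/2; print(m, "angle", np.degrees(np.arcsin((m[2]-.150)/.275)))
E
```

```text
start [ 0.5464 -0.1295  0.1653] [0.0022 0.0012 0.001 ]
   tw [ 0.5463 -0.1303  0.1636] [0.0016 0.0016]
   sw [ 0.5471 -0.1286  0.1651] [0.0001 0.0001]
  wrist@.172 [ 0.5447 -0.1261  0.172 ]
stop [ 0.6296 -0.1089  0.1648] [0.0034 0.0024 0.0009]
   tw [ 0.6268 -0.1085  0.1697] [0.0019 0.0019]
   sw [ 0.6311 -0.1081  0.1648] [0.0007 0.0007]
  wrist@.172 [ 0.6267 -0.1062  0.172 ]
FL [0.5091 0.2066 0.3465] [0.0046 0.0026 0.0035]
   tw [0.5037 0.2004 0.3637] [0.0002 0.0002]
   sw [0.511  0.2102 0.3443] [0.0014 0.0014]
FR [ 0.5777 -0.0683  0.3354] [0.008  0.0045 0.0046]
   tw [ 0.5677 -0.0642  0.3564] [0.0028 0.0028]
   sw [ 0.5829 -0.0696  0.3362] [0.0002 0.0002]
0.2835323294338867 0.08563321572366056
yaw 13.913061285095843
yaw 14.011223729323957
[0.54342686 0.06919051 0.34095772] angle 43.97876453713621
```

```bash
cat >> h.py <<'E'
EX=np.array([np.cos(YAW),np.sin(YAW),0]); FM=np.array([.5434,.0692,.341]); PHI0=0.772
HN=FM+EX*(.275*np.cos(PHI0)-.004*np.sin(PHI0)); HN[2]=.146
def tcp(phi,up=0.):
    u=-.250*np.cos(phi)+.004*np.sin(phi)+.008
    p=HN+EX*u; p[2]=.146+.25*np.sin(phi)+.004*np.cos(phi)+up; return p
E
python3 - <<'E'
from h import *
o=obs()
print(HN)
d,w=go(tcp(PHI0,.04),o=o)
for phi in (.77,.6,.5,.4,.3,.2,.1,.05,0): go(tcp(phi),o=o)
E
```

```text
t 2.27 p [0.458  0.0633 0.4206] q [-0.    -0.122  0.993  0.   ] F [ 0.15 -0.87 -0.92] g 0.01
[0.73188178 0.11619378 0.146     ]
go [0.5685 0.0755 0.3633] xyz [-110.2  -15.    57.3] w [ 0.03 -0.02  0.03]
go [0.5682 0.0754 0.3229] xyz [-109.9  -15.    97.6] w [ 0.03 -0.02  0.03]
go [0.5416 0.0688 0.2905] xyz [-82.5 -15.  130.1] w [ 0.03 -0.02  0.03]
go [0.5286 0.0655 0.2694] xyz [-69.1 -15.  151.2] w [ 0.03 -0.02  0.03]
go [0.5177 0.0628 0.247 ] xyz [-57.9 -15.  173.5] w [ 0.03 -0.02  0.03]
go [0.5091 0.0606 0.2237] xyz [-49.  -15.  196.9] w [ 0.03 -0.02  0.03]
go [0.5027 0.059  0.1996] xyz [-42.4 -15.  221. ] w [ 0.03 -0.02  0.03]
go [0.4987 0.058  0.1749] xyz [-38.3 -15.  245.6] w [ 0.03 -0.02  0.03]
go [0.4976 0.0578 0.1625] xyz [-37.1 -15.  258.1] w [ 0.03 -0.02  0.03]
go [0.4971 0.0576 0.15  ] xyz [-36.6 -15.1 270.6] w [ 0.03 -0.02  0.03]
```

```bash
python3 -m inch '[{"x":-50,"y":-7,"z":0,"wx":0,"wy":0,"wz":0,"fingers":0},{"x":-105,"y":-15,"z":10,"wx":0,"wy":0,"wz":0,"fingers":0},{"x":-110,"y":-15,"z":50,"wx":0,"wy":0,"wz":0,"fingers":0},{"x":-110,"y":-15,"z":72,"wx":0,"wy":0,"wz":0,"fingers":0},{"x":-110,"y":-15,"z":75,"wx":0,"wy":0,"wz":0,"fingers":0},{"x":-110,"y":-15,"z":75,"wx":0,"wy":0,"wz":0,"fingers":0}]'
python3 -c "
from h import *
o,im=save('wrist','w2');save('scene','s2'); np.save('w2T.npy',T_tool(o))
for phi in (.8,.77,.74,.7): go(tcp(phi),o=o)
a=cv2.imread('pics/s2.png')[60:240,180:340]
cv2.imwrite('pics/s2c.png',cv2.resize(a,None,fx=3.3,fy=3.3,interpolation=cv2.INTER_CUBIC))"
```

```text
clock: 3.02
eef_pos: [0.5688, 0.0755, 0.347]
orientation: [0.001, -0.122, 0.992, -0.0]
force: [-0.0, 1.2, 0.6]
grip_width: 0.005
t 3.02 p [0.5688 0.0755 0.347 ] q [ 0.001 -0.122  0.992 -0.   ] F [-0.03  1.18  0.6 ] g 0.0
t 3.08 p [0.5692 0.0752 0.3476] q [ 0.002 -0.122  0.993 -0.   ] F [0.61 0.31 0.26] g 0.0
go [0.5734 0.0767 0.3281] xyz [-4.8  0.  18.9] w [-0.02  0.1   0.06]
go [0.5682 0.0754 0.3229] xyz [ 0.6  0.  24.1] w [-0.02  0.1   0.06]
go [0.5631 0.0741 0.3175] xyz [ 5.9  0.1 29.5] w [-0.02  0.1   0.06]
go [0.5566 0.0725 0.3101] xyz [12.6  0.1 36.9] w [-0.02  0.1   0.06]
```

View pics/w2.png

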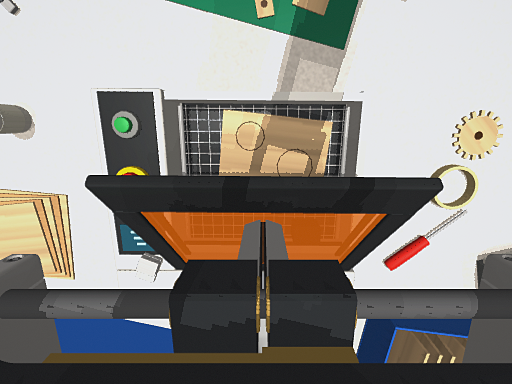

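View pics/s2c.png

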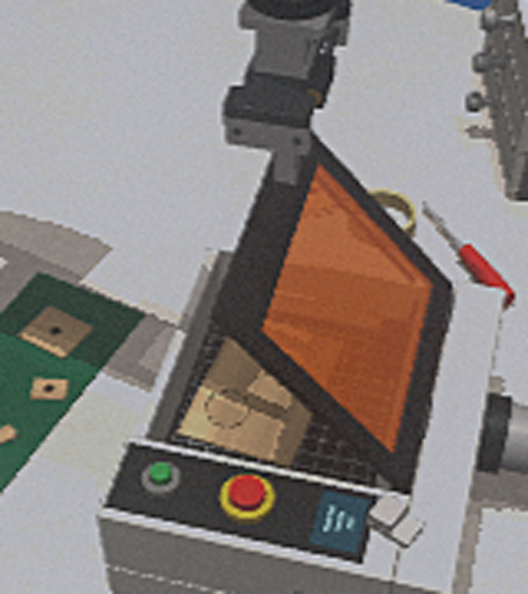

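The wrist picture shows the fingertip at about (263,222), the rail between about row 187 (top front edge) and row 212 (window edge). I'll enlarge it to tighten the lid fit before touching.

```bash
python3 - <<'E'
import cv2
b=cv2.imread("pics/w2.png")
cv2.imwrite("pics/w2a.png",cv2.resize(b[80:230,75:185],(440,600),interpolation=cv2.INTER_CUBIC))
cv2.imwrite("pics/w2b.png",cv2.resize(b[150:260,350:460],(550,550),interpolation=cv2.INTER_CUBIC))
cv2.imwrite("pics/w2c.png",cv2.resize(b[160:260,210:310],(600,600),interpolation=cv2.INTER_CUBIC))
E
```

```text
(no output)
```

View pics/w2a.png

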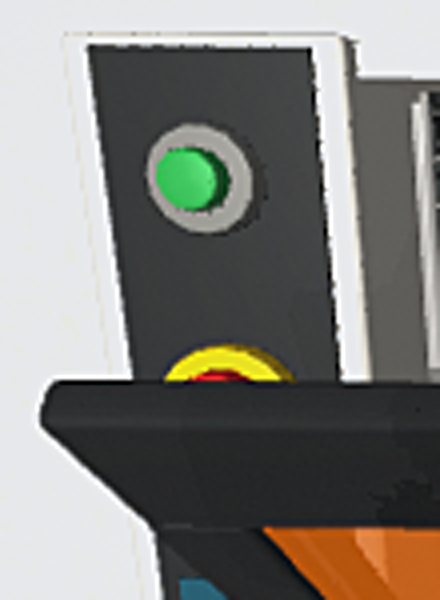

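View pics/w2b.png

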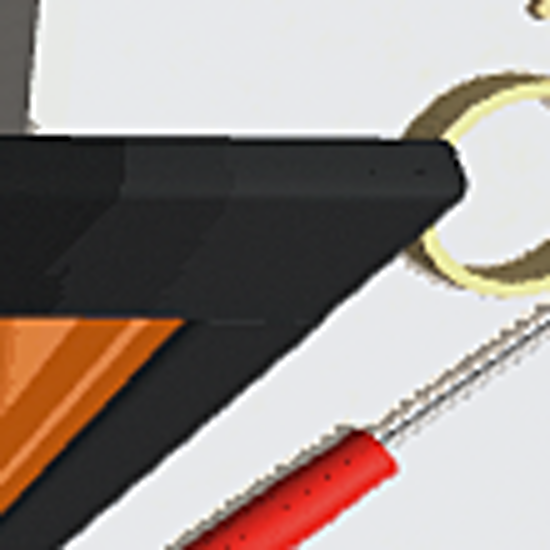

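View pics/w2c.png

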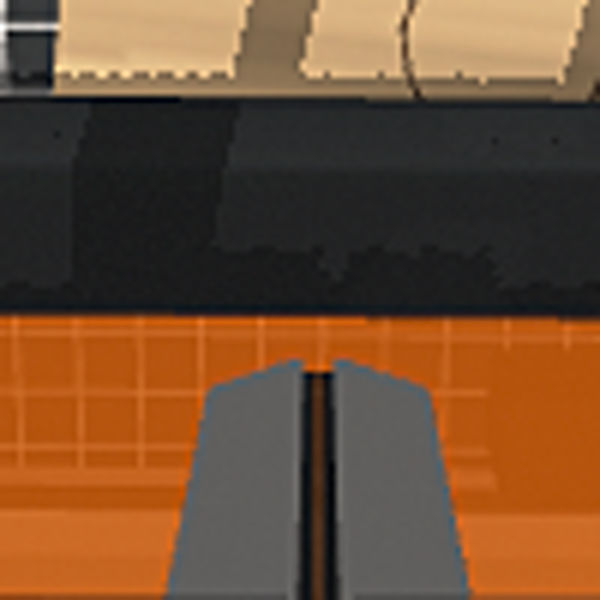

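```bash
python3 - <<'E'
from h import *
from scipy.optimize import least_squares
c=calibration("wrist");K=np.array(c["intrinsics"]);TC=np.array(c["tool_from_camera"])
C={"t":cam("top"),"s":cam("scene"),"1":(K,np.load("w1T.npy")@TC),"2":(K,np.load("w2T.npy")@TC)}
L={"FL":{"t":(196,206.6),"s":(268.3,94.3),"1":(374.5,267),"2":(443.2,187.6)},
   "FR":{"t":(294.4,186.6),"s":(246.6,158),"1":(128.7,264.3),"2":(85.5,187)}}
S={"t":(310,202.8),"s":(228.3,203.4),"1":(143.4,190.6),"2":(121.8,124.8)}
def pr(c,p):
    K,T=c; q=T[:3,:3].T@(p-T[:3,3]); return K[:2,:2]@(q[:2]/q[2])+K[:2,2]
def pts(v):
    x,y,yaw,phi=v; ex=np.array([np.cos(yaw),np.sin(yaw),0]);ey=np.array([-ex[1],ex[0],0]);z=np.array([0,0,1.])
    m=np.array([x,y,.146])-.275*(np.cos(phi)*ex-np.sin(phi)*z)+.004*(np.sin(phi)*ex+np.cos(phi)*z)
    return {"FL":m+.144*ey,"FR":m-.144*ey},m,ex,ey,z
def res(v,full=False):
    P,*_=pts(v);r=[]
    for k in L:
        for i in L[k]: r.append(pr(C[i],P[k])-L[k][i])
    return np.concatenate(r)
s=least_squares(res,[.73,.116,.244,.77],loss="soft_l1")
print(np.round(s.x,4),"mid",np.round(pts(s.x)[1],4)); print(np.round(res(s.x).reshape(-1,2),1).tolist())
# window edge check
_,m,ex,ey,z=pts(s.x); ax=np.cos(s.x[3])*ex-np.sin(s.x[3])*z
print("crease",pr(C["2"],m),"window@50",pr(C["2"],m+.05*ax),"tcp",pr(C["2"],np.load("w2T.npy")[:3,3]))
for a in ("t","s","1","2"): print(a,plane(ray(*C[a],S[a]),.172))
print(tri([ray(*C[a],S[a]) for a in S]), tri([ray(*C[a],S[a]) for a in "12"]))
for k in L: print(k,tri([ray(*C[a],L[k][a]) for a in "12"]))
E
```

```text
[0.7312 0.118  0.2417 0.7845] mid [0.5449 0.0721 0.3431]
[[-2.6, -1.7], [0.4, -0.4], [0.2, -1.7], [-0.5, 0.1], [0.1, -3.9], [-0.9, -2.5], [-0.7, 0.8], [0.4, -0.5]]
crease [264.44329948 187.10378956] window@50 [263.99311018 214.51909122] tcp [261.39078198 216.81862431]
t [ 0.54412976 -0.13040255  0.172     ]
s [ 0.5501163  -0.13262195  0.172     ]
1 [ 0.54468358 -0.12609924  0.172     ]
2 [ 0.54602032 -0.12720554  0.172     ]
(array([ 0.54653163, -0.12967419,  0.16567564]), [np.float64(0.0021983848369433456), np.float64(0.0012408535122435888), np.float64(0.0012226736715879132), np.float64(0.0005743884783944487)]) (array([ 0.54606717, -0.12786638,  0.16911159]), [np.float64(0.0007121271809529485), np.float64(0.0007121271809529023)])
FL (array([0.51005157, 0.2088938 , 0.34838891]), [np.float64(0.00037617168137991453), np.float64(0.00037617168137986823)])
FR (array([ 0.58029047, -0.06863562,  0.3407507 ]), [np.float64(0.0007409579149798289), np.float64(0.0007409579149798525)])
```

```bash
cat >> h.py <<'E'
PHI0=.785; HN=np.array([.7312,.118,.146])
E
python3 - <<'E'
from h import *
o=obs();T=T_tool(o)
for phi in np.arange(.80,-.01,-.04):
    print(round(phi,2),np.round(T[:3,:3].T@(tcp(phi)-T[:3,3])*1000,1))
E
```

```text
t 3.12 p [0.5693 0.075  0.3478] q [ 0.002 -0.122  0.993 -0.   ] F [ 0.17  0.78 -0.63] g 0.01
0.8 [-4.1  2.6 19.7]
0.76 [ 3.1  2.6 26.7]
0.72 [10.   2.6 34. ]
0.68 [16.6  2.6 41.5]
0.64 [22.8  2.6 49.3]
0.6 [28.8  2.6 57.3]
0.56 [34.5  2.6 65.5]
0.52 [39.8  2.6 74. ]
0.48 [44.7  2.6 82.7]
0.44 [49.3  2.7 91.6]
0.4 [ 53.6   2.7 100.6]
0.36 [ 57.5   2.7 109.8]
0.32 [ 61.    2.7 119.2]
0.28 [ 64.2   2.7 128.7]
0.24 [ 66.9   2.7 138.3]
0.2 [ 69.3   2.7 148. ]
0.16 [ 71.3   2.7 157.8]
0.12 [ 72.9   2.7 167.7]
0.08 [ 74.    2.7 177.6]
0.04 [ 74.8   2.7 187.6]
-0.0 [ 75.2   2.8 197.6]
```

```bash
python3 -m inch '[{"x":-1,"y":2,"z":10,"wx":0,"wy":0,"wz":0,"fingers":0},{"x":-1,"y":2,"z":17,"wx":0,"wy":0,"wz":0,"fingers":0},{"x":-1,"y":2,"z":22,"wx":0,"wy":0,"wz":0,"fingers":0},{"x":3,"y":2,"z":27,"wx":0,"wy":0,"wz":0,"fingers":0},{"x":6,"y":2,"z":30,"wx":0,"wy":0,"wz":0,"fingers":0},{"x":10,"y":2,"z":34,"wx":0,"wy":0,"wz":0,"fingers":0}]'
python3 -c "
from h import *
o,im=save('wrist','w3'); save('scene','s3')
a=cv2.imread('pics/s3.png')[60:240,180:340]
cv2.imwrite('pics/s3c.png',cv2.resize(a,None,fx=3.3,fy=3.3,interpolation=cv2.INTER_CUBIC))"
```

```text
clock: 3.88
eef_pos: [0.5585, 0.0739, 0.3116]
orientation: [0.0, -0.122, 0.993, -0.0]
force: [-0.7, 0.1, 0.1]
grip_width: 0.002
t 3.88 p [0.5585 0.0739 0.3116] q [ 0.    -0.122  0.993 -0.   ] F [-0.75  0.1   0.12] g 0.0
t 3.92 p [0.5578 0.0739 0.3111] q [-0.001 -0.122  0.993  0.   ] F [-0.16  0.1  -0.24] g 0.01
```

View pics/w3.png

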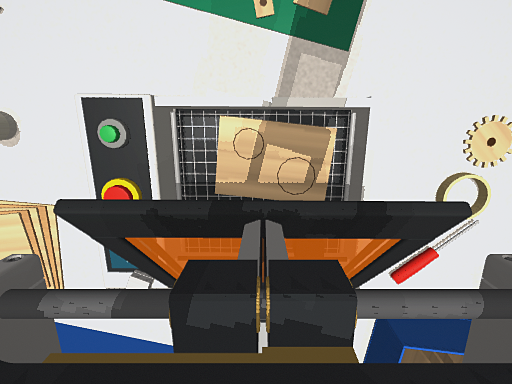

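View pics/s3c.png

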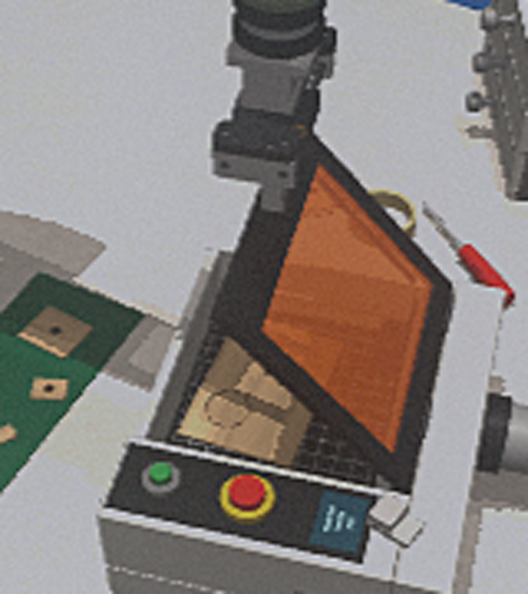

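The lid does not seem to have moved and no force shows, though my fit says the tip should be touching. Before going on I'll zoom in.

```bash
python3 - <<'E'
import cv2,numpy as np
b=cv2.imread("pics/w3.png")
x=cv2.resize(b[170:270,200:330],(780,600),interpolation=cv2.INTER_CUBIC)
cv2.imwrite("pics/w3c.png",np.clip(x.astype(float)*2,0,255).astype('uint8'))
a=cv2.imread("pics/s2.png")[90:170,230:310];c=cv2.imread("pics/s3.png")[90:170,230:310]
x=np.hstack([a,c]); cv2.imwrite("pics/s23.png",np.clip(cv2.resize(x,(800,400),interpolation=cv2.INTER_CUBIC)*1.6,0,255).astype('uint8'))
E
```

```text
(no output)
```

View pics/w3c.png

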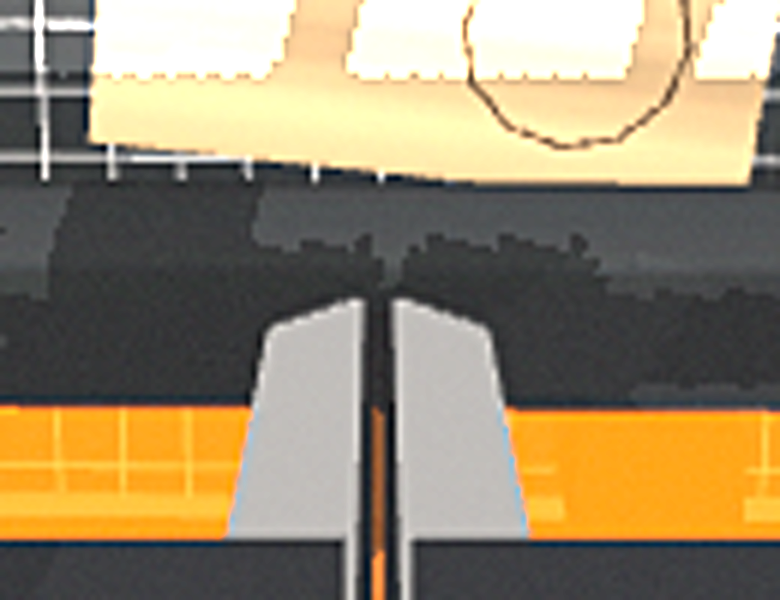

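View pics/s23.png

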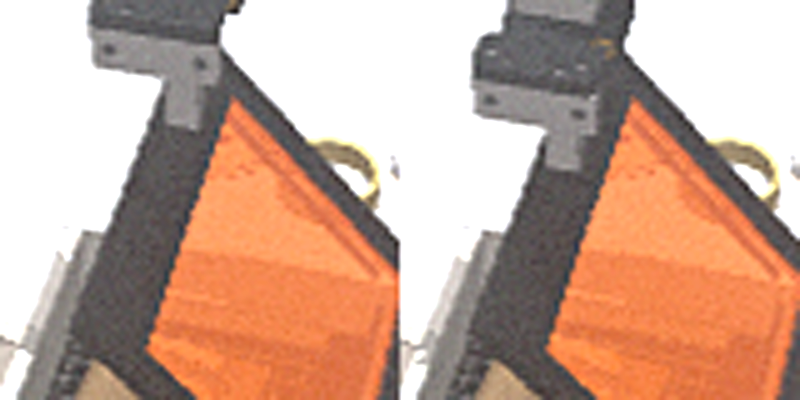

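```bash
python3 - <<'E'
from h import *
def pr(c,p):
    K,T=c; q=T[:3,:3].T@(p-T[:3,3]); return K[:2,:2]@(q[:2]/q[2])+K[:2,2]
S=cam("scene")
for p in ([.5581,.0739,.3113],[.5690,.0754,.3473]): 
    for u in (-.008,.008):
      for v in (-.012,.012):
        ey=np.array([-EX[1],EX[0],0]); print(np.round(pr(S,np.array(p)+EX*u+ey*v),1),end=" ")
    print("tcp",np.round(pr(S,np.array(p)),1))
m=np.array([.545,.072,.343])
print("lid mid",pr(S,m))
for phi in(.7,.785,.85):
    print(phi,tcp(phi))
E
```

```text
[258.6 133.2] [260.4 128.1] [263.6 134.1] [265.4 129. ] tcp [262.  131.1]
[262.1 125.3] [264.  120.2] [267.3 126.2] [269.1 121. ] tcp [265.6 123.2]
lid mid [258.11112297 122.35749821]
0.7 [0.55593192 0.07430076 0.31011379]
0.785 [0.57011173 0.07783618 0.32553585]
0.85 [0.58178352 0.08074629 0.33646003]
```

```bash
python3 - <<'E'
from h import *
c=calibration("wrist");K=np.array(c["intrinsics"]);TC=np.array(c["tool_from_camera"])
def pr(c,p):
    K,T=c; q=T[:3,:3].T@(np.array(p)-T[:3,3]); return K[:2,:2]@(q[:2]/q[2])+K[:2,2]
for z in (0,-.01,-.02,-.025):
    print(z,[np.round(pr((K,TC),(x,y,z)),1).tolist() for x in (-.008,.008) for y in (-.0125,.0125)])
# triangulate tip
o=arm.get_obs();T=T_tool(o)
p,e=tri([ray(*cam("scene"),(264,123.6)),ray(K,T@TC,(263,220))]); print("tip",p,e,"tcp",T[:3,3], "tool",T[:3,:3].T@(p-T[:3,3]))
E
python3 -c "
from h import *
o,im=save('top','t3')
a=cv2.imread('pics/t3.png')[115:245,180:340]
cv2.imwrite('pics/t3c.png',cv2.resize(a,(720,585),interpolation=cv2.INTER_CUBIC))"
```

```text
0 [[246.2, 226.0], [276.6, 226.0], [245.9, 207.5], [276.8, 207.4]]
-0.01 [[245.5, 230.6], [277.2, 230.6], [245.2, 211.3], [277.5, 211.3]]
-0.02 [[244.7, 235.7], [277.9, 235.7], [244.3, 215.5], [278.2, 215.5]]
-0.025 [[244.3, 238.4], [278.3, 238.4], [243.9, 217.8], [278.6, 217.8]]
tip [0.55657471 0.07758191 0.33560906] [np.float64(0.005796706951065912), np.float64(0.005796706951065956)] tcp [0.55806357 0.0739364  0.31123327] tool [ 0.00058337  0.00390157 -0.02437464]
t 3.98 p [0.5581 0.0739 0.3112] q [-0.    -0.122  0.993  0.   ] F [-0.19  0.69 -0.23] g 0.01
```

View pics/t3c.png

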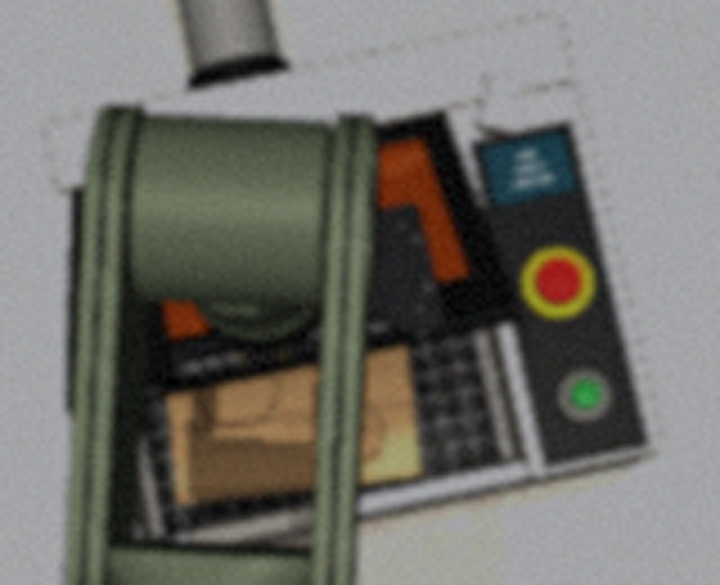

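The seen fingertip lies about 22–24 mm above the reported TCP in both the scene and wrist views, so the shut fingers are shorter than I assumed. That explains the lack of contact. I'm now only about 6 mm behind the front edge, so I'll shift back over the middle of the rail and then feel downward.

```bash
python3 -m inch '[{"x":-7,"y":2,"z":-2,"wx":0,"wy":0,"wz":0,"fingers":0},{"x":-14,"y":4,"z":-2,"wx":0,"wy":0,"wz":0,"fingers":0},{"x":-14,"y":4,"z":0,"wx":0,"wy":0,"wz":0,"fingers":0},{"x":-14,"y":4,"z":3,"wx":0,"wy":0,"wz":0,"fingers":0},{"x":-14,"y":4,"z":6,"wx":0,"wy":0,"wz":0,"fingers":0},{"x":-14,"y":4,"z":8,"wx":0,"wy":0,"wz":0,"fingers":0}]'
python3 -c "
from h import *
o=obs()"
```

```text
clock: 4.78
eef_pos: [0.5711, 0.0812, 0.3033]
orientation: [-0.0, -0.122, 0.993, 0.0]
force: [0.2, -0.4, -0.6]
grip_width: 0.004
t 4.78 p [0.5711 0.0812 0.3033] q [-0.    -0.122  0.993  0.   ] F [ 0.22 -0.41 -0.65] g 0.0
```

```bash
python3 -m inch '[{"x":0,"y":0,"z":2,"wx":0,"wy":0,"wz":0,"fingers":0},{"x":0,"y":0,"z":4,"wx":0,"wy":0,"wz":0,"fingers":0},{"x":0,"y":0,"z":6,"wx":0,"wy":0,"wz":0,"fingers":0}]'
python3 -c "
from h import *
o,im=save('wrist','w4'); save('scene','s4')
b=cv2.imread('pics/w4.png')
x=cv2.resize(b[170:270,200:330],(780,600),interpolation=cv2.INTER_CUBIC)
cv2.imwrite('pics/w4c.png',np.clip(x.astype(float)*2,0,255).astype('uint8'))
a=cv2.imread('pics/s2.png')[90:170,230:310];c=cv2.imread('pics/s4.png')[90:170,230:310]
x=np.hstack([a,c]); cv2.imwrite('pics/s24.png',np.clip(cv2.resize(x,(800,400),interpolation=cv2.INTER_CUBIC)*1.6,0,255).astype('uint8'))"
```

```text
clock: 5.15
eef_pos: [0.5713, 0.0813, 0.2976]
orientation: [0.0, -0.122, 0.993, -0.0]
force: [0.4, -0.4, 0.2]
grip_width: 0.002
t 5.15 p [0.5713 0.0813 0.2976] q [ 0.    -0.122  0.993 -0.   ] F [ 0.35 -0.41  0.2 ] g 0.0
t 5.2 p [0.5712 0.0813 0.2972] q [-0.    -0.122  0.993  0.   ] F [-0.55 -0.59 -0.18] g 0.01
```

View pics/w4c.png

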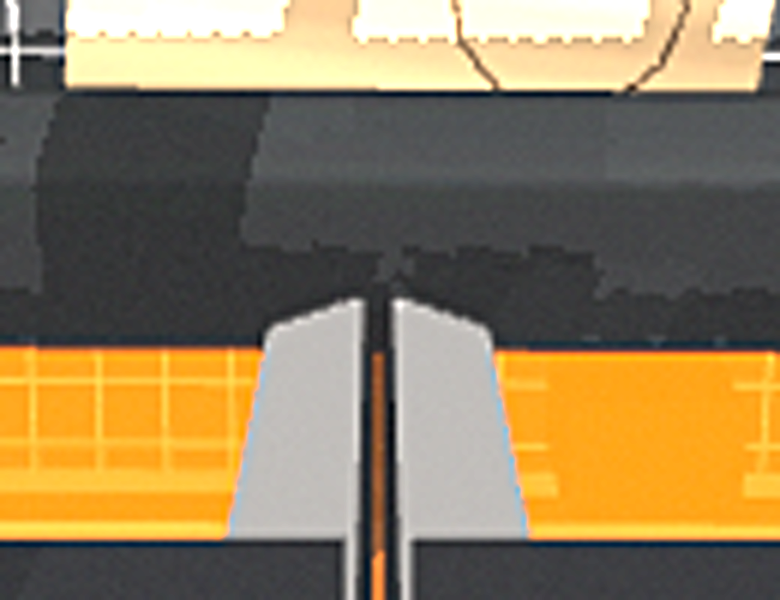

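View pics/s24.png

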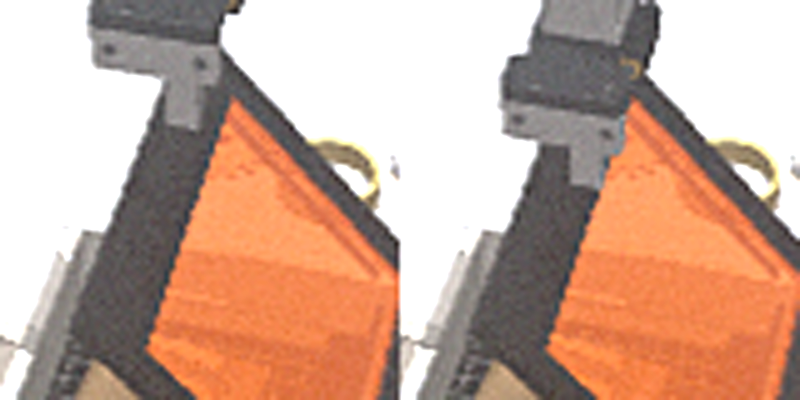

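```bash
python3 - <<'E'
from h import *
c=calibration("wrist");K=np.array(c["intrinsics"]);TC=np.array(c["tool_from_camera"])
o=arm.get_obs();T=T_tool(o);W=(K,T@TC)
phi=.785; n=np.sin(phi)*EX+np.cos(phi)*np.array([0,0,1]); ax=np.cos(phi)*EX-np.sin(phi)*np.array([0,0,1]); m=np.array([.545,.072,.343])
def hit(r):
    c,d=r; return c+d*((m-c)@n)/(d@n)
for nm,r in (("scene",ray(*cam("scene"),(268,127.6))),("wrist",ray(*W,(263,219.8))),("crease",ray(*W,(263,200.8))),("window",ray(*W,(263,228)))):
    h=hit(r); print(nm,np.round(h,4),"from front edge",(h-m)@ax)
p,e=tri([ray(*cam("scene"),(268,127.6)),ray(*W,(263,219.8))]); print(p,e,"gap",(p-m)@n,"along",(p-m)@ax,"tool",T[:3,:3].T@(p-T[:3,3]))
E
```

```text
scene [0.5689 0.0939 0.3145] from front edge 0.040270912168244376
wrist [0.5649 0.081  0.3215] from front edge 0.030355521879881078
crease [0.5455 0.0761 0.3415] from front edge 0.0020918350397808524
window [0.575  0.0836 0.3111] from front edge 0.045150561163869195
[0.56901346 0.08409939 0.32012223] [np.float64(0.004463634255915879), np.float64(0.004463634255915896)] gap 0.002354621711577363 along 0.0347234438655379 tool [ 0.00140591  0.00326538 -0.0227769 ]
```

The tip is 2–3 mm above the rail, about 30 mm from its front edge. I'll carry on downward slowly and watch the force.

```bash
python3 -m inch '[{"x":2,"y":-4,"z":2,"wx":0,"wy":0,"wz":0,"fingers":0},{"x":2,"y":-6,"z":4,"wx":0,"wy":0,"wz":0,"fingers":0},{"x":3,"y":-6,"z":7,"wx":0,"wy":0,"wz":0,"fingers":0},{"x":5,"y":-6,"z":10,"wx":0,"wy":0,"wz":0,"fingers":0}]'
python3 -c "
from h import *
o=obs()
T=T_tool(o)
for phi in np.arange(.8,-.01,-.05): print(round(phi,2),np.round(T[:3,:3].T@(tcp(phi,-.022)-T[:3,3])*1000,1))
"
```

```text
clock: 5.75
eef_pos: [0.5681, 0.0739, 0.288]
orientation: [0.0, -0.121, 0.993, -0.0]
force: [0.2, 0.9, 2.6]
grip_width: 0.005
t 5.75 p [0.5681 0.0739 0.288 ] q [ 0.    -0.121  0.993 -0.   ] F [0.19 0.85 2.63] g 0.0
0.8 [ -5.6   3.3 -18.2]
0.75 [ 3.3  3.3 -9.4]
0.7 [11.7  3.3 -0.2]
0.65 [19.7  3.3  9.5]
0.6 [27.2  3.3 19.5]
0.55 [34.1  3.3 29.8]
0.5 [40.6  3.3 40.6]
0.45 [46.5  3.3 51.6]
0.4 [51.8  3.4 62.9]
0.35 [56.6  3.4 74.4]
0.3 [60.8  3.4 86.2]
0.25 [64.4  3.4 98.2]
0.2 [ 67.4   3.4 110.3]
0.15 [ 69.8   3.4 122.6]
0.1 [ 71.5   3.4 135. ]
0.05 [ 72.7   3.4 147.4]
-0.0 [ 73.2   3.4 159.9]
```

```bash
python3 -m inch '[{"x":4,"y":0,"z":4,"wx":0,"wy":0,"wz":0,"fingers":0},{"x":9,"y":0,"z":10,"wx":0,"wy":0,"wz":0,"fingers":0},{"x":13,"y":0,"z":15,"wx":0,"wy":0,"wz":0,"fingers":0},{"x":17,"y":0,"z":20,"wx":0,"wy":0,"wz":0,"fingers":0},{"x":20,"y":0,"z":25,"wx":0,"wy":0,"wz":0,"fingers":0},{"x":24,"y":0,"z":30,"wx":0,"wy":0,"wz":0,"fingers":0}]'
python3 -c "
from h import *
o,im=save('wrist','w5'); save('scene','s5')
a=cv2.imread('pics/s5.png')[80:240,200:340]
cv2.imwrite('pics/s5c.png',cv2.resize(a,None,fx=3.5,fy=3.5,interpolation=cv2.INTER_CUBIC))"
```

```text
clock: 6.5
eef_pos: [0.5444, 0.0685, 0.2572]
orientation: [-0.0, -0.122, 0.993, 0.0]
force: [0.1, -0.3, 2.4]
grip_width: 0.002
t 6.5 p [0.5444 0.0685 0.2572] q [-0.    -0.122  0.993  0.   ] F [ 0.13 -0.33  2.44] g 0.0
t 6.55 p [0.5436 0.0684 0.2564] q [-0.001 -0.122  0.993  0.   ] F [0.05 0.37 1.52] g 0.01
```

View pics/w5.png

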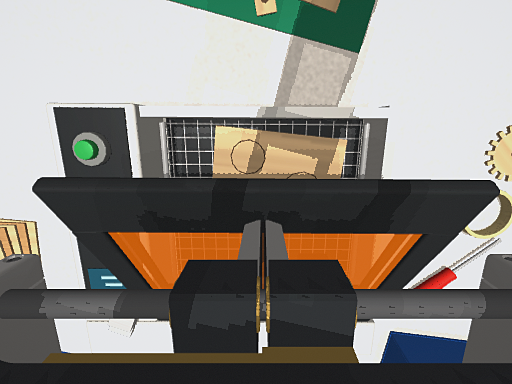

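View pics/s5c.png

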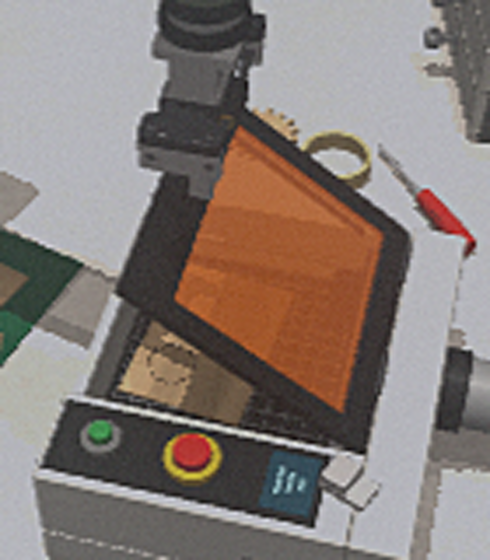

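```bash
python3 -m inch '[{"x":5,"y":0,"z":6,"wx":0,"wy":0,"wz":0,"fingers":0},{"x":9,"y":0,"z":12,"wx":0,"wy":0,"wz":0,"fingers":0},{"x":12,"y":0,"z":19,"wx":0,"wy":0,"wz":0,"fingers":0},{"x":16,"y":0,"z":25,"wx":0,"wy":0,"wz":0,"fingers":0},{"x":19,"y":0,"z":32,"wx":0,"wy":0,"wz":0,"fingers":0},{"x":23,"y":0,"z":39,"wx":0,"wy":0,"wz":0,"fingers":0},{"x":26,"y":0,"z":46,"wx":0,"wy":0,"wz":0,"fingers":0},{"x":29,"y":0,"z":53,"wx":0,"wy":0,"wz":0,"fingers":0}]'
python3 -c "
from h import *
o=obs()"
```

```text
clock: 7.6
eef_pos: [0.5161, 0.0615, 0.2041]
orientation: [-0.0, -0.122, 0.993, 0.0]
force: [-0.1, 0.9, 1.6]
grip_width: 0.006
t 7.6 p [0.5161 0.0615 0.2041] q [-0.    -0.122  0.993  0.   ] F [-0.11  0.88  1.61] g 0.01
```

```bash
python3 -m inch '[{"x":2,"y":0,"z":6.5,"wx":0,"wy":0,"wz":0,"fingers":0},{"x":4,"y":0,"z":13,"wx":0,"wy":0,"wz":0,"fingers":0},{"x":6,"y":0,"z":20,"wx":0,"wy":0,"wz":0,"fingers":0},{"x":8,"y":0,"z":26,"wx":0,"wy":0,"wz":0,"fingers":0},{"x":9,"y":0,"z":32,"wx":0,"wy":0,"wz":0,"fingers":0},{"x":10,"y":0,"z":37,"wx":0,"wy":0,"wz":0,"fingers":0},{"x":11,"y":0,"z":42,"wx":0,"wy":0,"wz":0,"fingers":0},{"x":11,"y":0,"z":46,"wx":0,"wy":0,"wz":0,"fingers":0}]'
python3 -c "
from h import *
o,im=save('wrist','w6'); save('scene','s6')
a=cv2.imread('pics/s6.png')[80:240,200:340]
cv2.imwrite('pics/s6c.png',cv2.resize(a,None,fx=3.5,fy=3.5,interpolation=cv2.INTER_CUBIC))"
```

```text
clock: 8.6
eef_pos: [0.5057, 0.0588, 0.1583]
orientation: [-0.0, -0.122, 0.993, 0.0]
force: [-1.6, -0.3, 1.7]
grip_width: 0.011
t 8.6 p [0.5057 0.0588 0.1583] q [-0.    -0.122  0.993  0.   ] F [-1.56 -0.31  1.68] g 0.01
t 8.65 p [0.5055 0.0588 0.1577] q [-0.    -0.122  0.993  0.   ] F [-0.65 -0.55  1.84] g 0.0
```

View pics/w6.png

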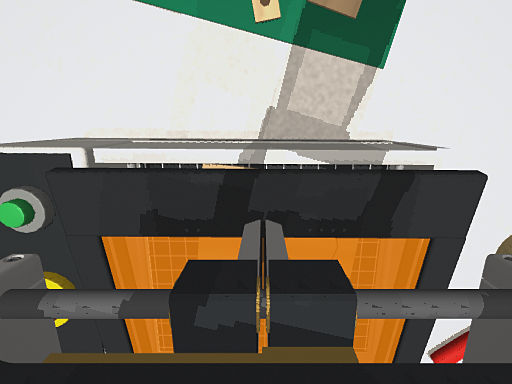

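View pics/s6c.png

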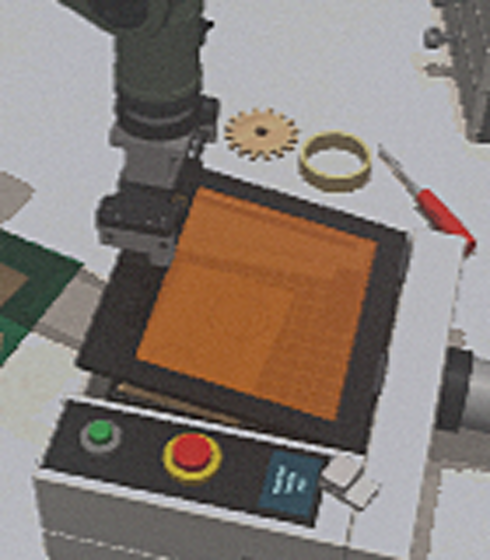

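```bash
python3 -m inch '[{"x":1,"y":0,"z":5,"wx":0,"wy":0,"wz":0,"fingers":0},{"x":1,"y":0,"z":9,"wx":0,"wy":0,"wz":0,"fingers":0},{"x":1.5,"y":0,"z":13,"wx":0,"wy":0,"wz":0,"fingers":0},{"x":2,"y":0,"z":16,"wx":0,"wy":0,"wz":0,"fingers":0},{"x":2,"y":0,"z":19,"wx":0,"wy":0,"wz":0,"fingers":0},{"x":2,"y":0,"z":21,"wx":0,"wy":0,"wz":0,"fingers":0},{"x":2,"y":0,"z":23,"wx":0,"wy":0,"wz":0,"fingers":0}]'
python3 -c "
from h import *
o=obs()"
```

```text
clock: 9.57
eef_pos: [0.5038, 0.0583, 0.1355]
orientation: [-0.0, -0.122, 0.993, 0.0]
force: [-0.3, -0.3, 1.6]
grip_width: 0.007
t 9.57 p [0.5038 0.0583 0.1355] q [-0.    -0.122  0.993  0.   ] F [-0.33 -0.32  1.61] g 0.01
```

```bash
python3 -m inch '[{"x":0,"y":0,"z":1.5,"wx":0,"wy":0,"wz":0,"fingers":0},{"x":0,"y":0,"z":3,"wx":0,"wy":0,"wz":0,"fingers":0},{"x":0,"y":0,"z":4.5,"wx":0,"wy":0,"wz":0,"fingers":0},{"x":0,"y":0,"z":5.5,"wx":0,"wy":0,"wz":0,"fingers":0}]'
python3 -c "
from h import *
o=obs()"
```

```text
clock: 10.07
eef_pos: [0.5038, 0.0583, 0.1301]
orientation: [-0.0, -0.122, 0.993, 0.0]
force: [-0.2, 0.1, 1.8]
grip_width: 0.008
t 10.07 p [0.5038 0.0583 0.1301] q [-0.    -0.122  0.993  0.   ] F [-0.16  0.1   1.82] g 0.01
```

```bash
python3 -m inch '[{"x":0,"y":0,"z":1,"wx":0,"wy":0,"wz":0,"fingers":0},{"x":0,"y":0,"z":2,"wx":0,"wy":0,"wz":0,"fingers":0},{"x":0,"y":0,"z":3,"wx":0,"wy":0,"wz":0,"fingers":0}]'
python3 -m inch '[{"x":0,"y":0,"z":1,"wx":0,"wy":0,"wz":0,"fingers":0},{"x":0,"y":0,"z":2,"wx":0,"wy":0,"wz":0,"fingers":0}]'
```

```text
clock: 10.45
eef_pos: [0.5038, 0.0583, 0.1271]
orientation: [-0.0, -0.122, 0.993, -0.0]
force: [-0.3, -0.2, 1.4]
grip_width: 0.01
clock: 10.7
eef_pos: [0.5038, 0.0583, 0.1251]
orientation: [-0.0, -0.122, 0.993, -0.0]
force: [-0.6, 0.2, 1.9]
grip_width: 0.003
```

```bash
python3 -c "
from h import *
o,im=save('wrist','w7'); save('scene','s7')
a=cv2.imread('pics/s7.png')[100:240,200:340]
cv2.imwrite('pics/s7c.png',cv2.resize(a,None,fx=4,fy=4,interpolation=cv2.INTER_CUBIC))"
```

```text
t 10.7 p [0.5038 0.0583 0.1251] q [-0.    -0.122  0.993 -0.   ] F [-0.65  0.17  1.9 ] g 0.0
t 10.75 p [0.5038 0.0583 0.1249] q [-0.    -0.122  0.993 -0.   ] F [-0.41  0.79  1.57] g 0.0
```

View pics/s7c.png

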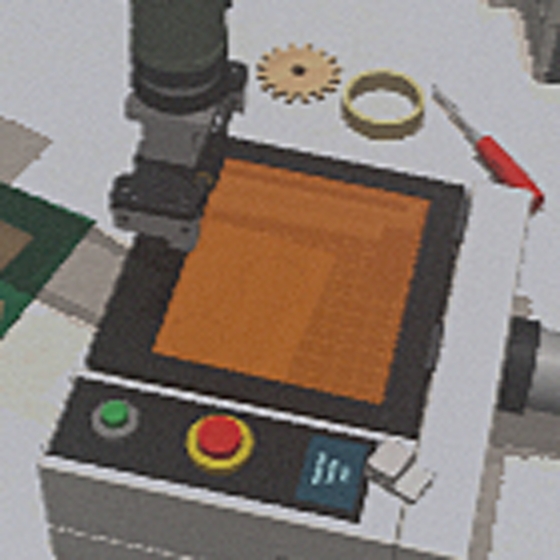

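View pics/w7.png

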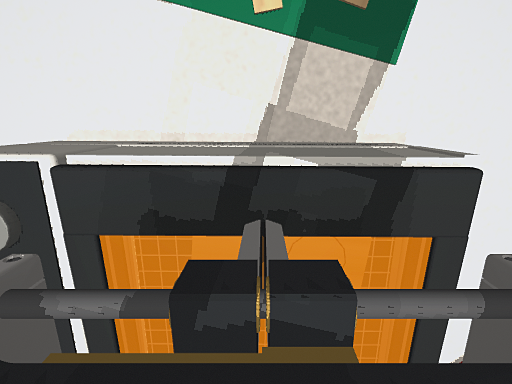

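The lid looks almost shut. The force is still only friction (about 1.5–2 N), so it hasn't reached the stop and I'll go on gently.

```bash
python3 -m inch '[{"x":0,"y":0,"z":1,"wx":0,"wy":0,"wz":0,"fingers":0},{"x":0,"y":0,"z":2,"wx":0,"wy":0,"wz":0,"fingers":0}]'
python3 -m inch '[{"x":0,"y":0,"z":0.5,"wx":0,"wy":0,"wz":0,"fingers":0},{"x":0,"y":0,"z":1,"wx":0,"wy":0,"wz":0,"fingers":0}]'
```

```text
clock: 11.05
eef_pos: [0.5039, 0.0583, 0.1232]
orientation: [0.0, -0.122, 0.993, 0.0]
force: [-1.2, -0.1, 1.3]
grip_width: 0.006
clock: 11.3
eef_pos: [0.5039, 0.0583, 0.1221]
orientation: [0.0, -0.122, 0.993, -0.0]
force: [-0.2, -0.5, 0.7]
grip_width: 0.002
```

```bash
python3 -m inch '[{"x":0,"y":0,"z":0.5,"wx":0,"wy":0,"wz":0,"fingers":0},{"x":0,"y":0,"z":1,"wx":0,"wy":0,"wz":0,"fingers":0},{"x":0,"y":0,"z":1.5,"wx":0,"wy":0,"wz":0,"fingers":0}]'
python3 -m inch '[{"x":0,"y":0,"z":0.5,"wx":0,"wy":0,"wz":0,"fingers":0},{"x":0,"y":0,"z":1,"wx":0,"wy":0,"wz":0,"fingers":0}]'
```

```text
clock: 11.68
eef_pos: [0.5038, 0.0583, 0.1206]
orientation: [-0.0, -0.122, 0.993, -0.0]
force: [-0.2, -0.3, 0.8]
grip_width: 0.005
clock: 11.92
eef_pos: [0.5038, 0.0583, 0.1196]
orientation: [-0.0, -0.122, 0.993, -0.0]
force: [-0.5, -0.6, 1.4]
grip_width: 0.0
```

```bash
python3 -m inch '[{"x":0,"y":0,"z":0.5,"wx":0,"wy":0,"wz":0,"fingers":0},{"x":0,"y":0,"z":1,"wx":0,"wy":0,"wz":0,"fingers":0},{"x":0,"y":0,"z":1.5,"wx":0,"wy":0,"wz":0,"fingers":0}]'
python3 -m inch '[{"x":0,"y":0,"z":0.5,"wx":0,"wy":0,"wz":0,"fingers":0},{"x":0,"y":0,"z":1,"wx":0,"wy":0,"wz":0,"fingers":0}]'
```

```text
clock: 12.3
eef_pos: [0.5037, 0.0583, 0.118]
orientation: [-0.0, -0.122, 0.993, -0.0]
force: [-1.0, -0.8, 1.8]
grip_width: 0.009
clock: 12.55
eef_pos: [0.5038, 0.0583, 0.1174]
orientation: [-0.0, -0.122, 0.993, -0.0]
force: [-2.6, -0.2, 4.8]
grip_width: 0.004
```

```bash
python3 -c "
from h import *
o,im=save('wrist','w8'); save('scene','s8')
a=cv2.imread('pics/s8.png')[100:240,200:340]
cv2.imwrite('pics/s8c.png',cv2.resize(a,None,fx=4,fy=4,interpolation=cv2.INTER_CUBIC))
b=cv2.imread('pics/w8.png')[130:250,20:500]
cv2.imwrite('pics/w8c.png',cv2.resize(np.clip(b*1.,0,255).astype('uint8'),None,fx=1.66,fy=3,interpolation=cv2.INTER_CUBIC))"
```

```text
t 12.55 p [0.5038 0.0583 0.1174] q [-0.    -0.122  0.993 -0.   ] F [-2.6  -0.2   4.85] g 0.0
t 12.6 p [0.5038 0.0583 0.1175] q [-0.    -0.122  0.993 -0.   ] F [-1.95  0.05  3.34] g 0.01
```

View pics/s8c.png

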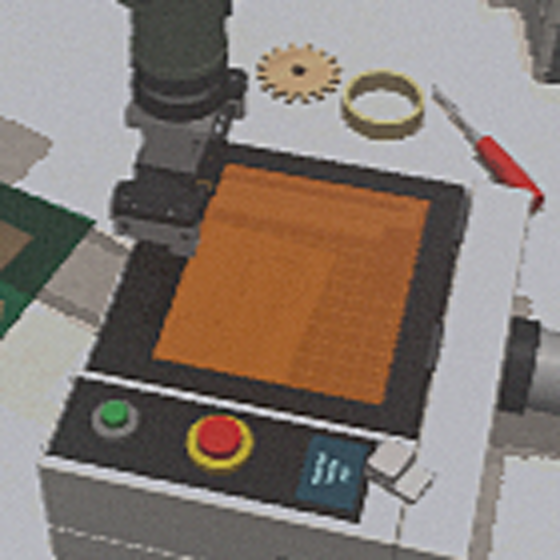

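View pics/w8c.png

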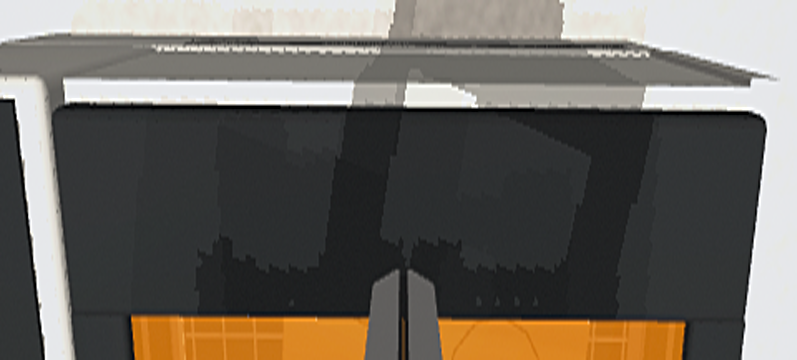

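The force is rising (4.8 N), so this is either the seal or the stop. I'll press a little more to tell them apart.

```bash
python3 -m inch '[{"x":0,"y":0,"z":0.5,"wx":0,"wy":0,"wz":0,"fingers":0},{"x":0,"y":0,"z":1,"wx":0,"wy":0,"wz":0,"fingers":0}]'
python3 -m inch '[{"x":0,"y":0,"z":0.5,"wx":0,"wy":0,"wz":0,"fingers":0},{"x":0,"y":0,"z":1,"wx":0,"wy":0,"wz":0,"fingers":0}]'
```

```text
clock: 12.9
eef_pos: [0.5039, 0.0583, 0.1174]
orientation: [-0.0, -0.122, 0.993, -0.0]
force: [-5.3, -0.5, 10.7]
grip_width: 0.007
clock: 13.15
eef_pos: [0.5039, 0.0583, 0.1173]
orientation: [0.0, -0.122, 0.993, -0.0]
force: [-7.4, 0.2, 15.6]
grip_width: 0.006
```

```bash
python3 -c "
from h import *
o,im=save('wrist','w9'); T=T_tool(o); np.save('w9T.npy',T)
c=calibration('wrist');K=np.array(c['intrinsics']);TC=np.array(c['tool_from_camera'])
def pr(c,p):
    K,T=c; q=T[:3,:3].T@(np.array(p)-T[:3,3]); return K[:2,:2]@(q[:2]/q[2])+K[:2,2]
ey=np.array([-EX[1],EX[0],0])
for z in (.150,.155,.160):
  for s in (.144,-.144):
    p=HN-EX*.275+ey*s; p[2]=z; print(z,s,np.round(pr((K,T@TC),p),1),np.round(pr(cam('scene'),p),1),np.round(pr(cam('top'),p),1))
b=cv2.imread('pics/w9.png')
cv2.imwrite('pics/w9a.png',cv2.resize(b[135:255,0:150],(750,600),interpolation=cv2.INTER_CUBIC))
cv2.imwrite('pics/w9b.png',cv2.resize(b[135:255,360:510],(750,600),interpolation=cv2.INTER_CUBIC))
"
```

```text
t 13.15 p [0.5039 0.0583 0.1173] q [ 0.    -0.122  0.993 -0.   ] F [-7.37  0.16 15.57] g 0.01
0.15 0.144 [482.6 175.9] [245.2 132.9] [209.9 236.3]
0.15 -0.144 [ 48.4 176.1] [222.2 191.7] [296.2 216.9]
0.155 0.144 [488.5 177.3] [245.2 131.9] [209.7 236.2]
0.155 -0.144 [ 42.6 177.5] [222.1 190.7] [296.3 216.8]
0.16 0.144 [494.9 178.9] [245.2 130.9] [209.5 236.2]
0.16 -0.144 [ 36.4 179.1] [222.  189.8] [296.5 216.7]
```

View pics/w9a.png

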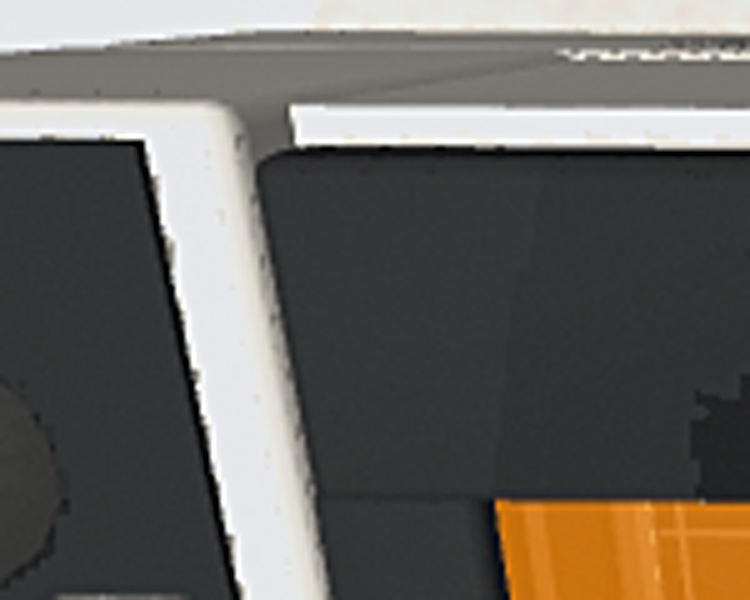

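View pics/w9b.png

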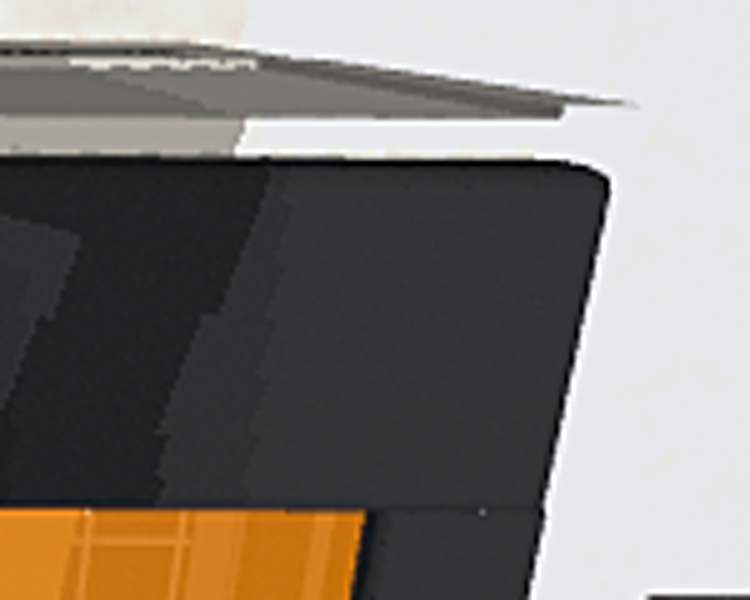

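The tip has stopped dead at z = 0.1173 m while the force climbed from 4.8 to 15.6 N. The lid's width in the picture (about 430 px, against 434 predicted at 150 mm) also fits fully shut. I'll lift straight off and check that it stays shut.

```bash
python3 -m inch '[{"x":0,"y":0,"z":0,"wx":0,"wy":0,"wz":0,"fingers":0},{"x":0,"y":0,"z":-1,"wx":0,"wy":0,"wz":0,"fingers":0},{"x":0,"y":0,"z":-2,"wx":0,"wy":0,"wz":0,"fingers":0},{"x":0,"y":0,"z":-4,"wx":0,"wy":0,"wz":0,"fingers":0},{"x":0,"y":0,"z":-10,"wx":0,"wy":0,"wz":0,"fingers":0},{"x":0,"y":0,"z":-30,"wx":0,"wy":0,"wz":0,"fingers":0},{"x":0,"y":0,"z":-70,"wx":0,"wy":0,"wz":0,"fingers":0},{"x":0,"y":0,"z":-110,"wx":0,"wy":0,"wz":0,"fingers":0}]'
python3 -c "
from h import *
o,im=save('scene','s10')
a=cv2.imread('pics/s10.png')[100:240,200:340]
cv2.imwrite('pics/s10c.png',cv2.resize(a,None,fx=4,fy=4,interpolation=cv2.INTER_CUBIC))
o,im=save('wrist','w10');np.save('w10T.npy',T_tool(o))"
```

```text
clock: 14.2
eef_pos: [0.5038, 0.0584, 0.226]
orientation: [-0.0, -0.122, 0.993, 0.0]
force: [0.1, -0.0, 0.2]
grip_width: 0.008
t 14.2 p [0.5038 0.0584 0.226 ] q [-0.    -0.122  0.993  0.   ] F [ 0.06 -0.03  0.17] g 0.01
t 14.25 p [0.5078 0.0582 0.2328] q [ 0.006 -0.122  0.993 -0.001] F [ 1.79 -0.16  2.66] g 0.01
```

View pics/s10c.png

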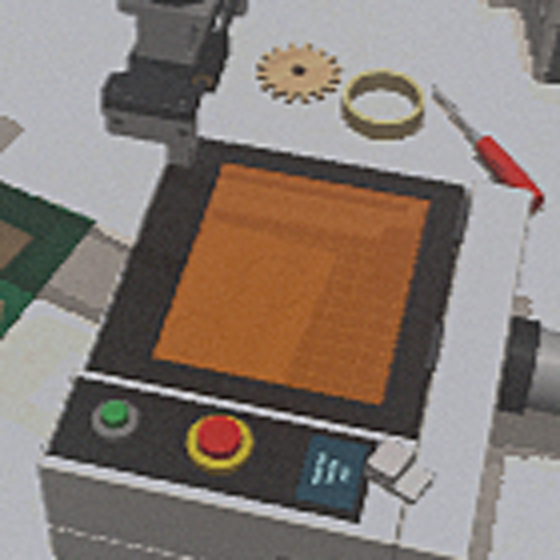

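View pics/w10.png

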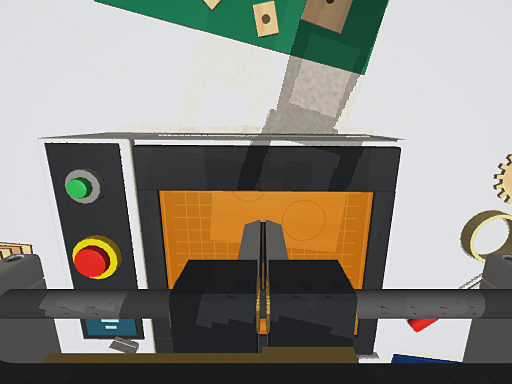

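The lid has stayed shut: its outline in the scene view is identical to the pressed one, with the front right corner at about crop (92,372). Next is the start button.

```bash
python3 -c "
from h import *
o=obs(); go([.546,-.128,.20],o=o)"
```

```text
t 14.3 p [0.5078 0.0582 0.2308] q [ 0.006 -0.122  0.993 -0.001] F [ 0.24  0.   -0.34] g 0.0
go [ 0.546 -0.128  0.2  ] xyz [   8.3 -189.8   31.3] w [-0.18  0.62 -0.02]
```

```bash
python3 -m inch '[{"x":2,"y":-45,"z":0,"wx":0,"wy":0,"wz":0,"fingers":0},{"x":4,"y":-95,"z":0,"wx":0,"wy":0,"wz":0,"fingers":0},{"x":6,"y":-145,"z":0,"wx":0,"wy":0,"wz":0,"fingers":0},{"x":8,"y":-185,"z":5,"wx":0,"wy":0.6,"wz":0,"fingers":0},{"x":8,"y":-190,"z":20,"wx":0,"wy":0.6,"wz":0,"fingers":0},{"x":8,"y":-190,"z":30,"wx":0,"wy":0.6,"wz":0,"fingers":0},{"x":8,"y":-190,"z":30,"wx":0,"wy":0.6,"wz":0,"fingers":0}]'
python3 -c "
from h import *
o,im=save('wrist','w11');np.save('w11T.npy',T_tool(o))
b=cv2.imread('pics/w11.png')
cv2.imwrite('pics/w11c.png',cv2.resize(b[150:290,180:340],(686,600),interpolation=cv2.INTER_CUBIC))
save('scene','s11')
a=cv2.imread('pics/s11.png')[140:240,180:300]
cv2.imwrite('pics/s11c.png',cv2.resize(a,None,fx=5,fy=5,interpolation=cv2.INTER_CUBIC))
"
```

```text
clock: 15.18
eef_pos: [0.5405, -0.1261, 0.1931]
orientation: [-0.007, -0.122, 0.992, 0.001]
force: [-0.6, 0.4, 0.1]
grip_width: 0.01
t 15.18 p [ 0.5405 -0.1261  0.1931] q [-0.007 -0.122  0.992  0.001] F [-0.61  0.37  0.07] g 0.01
t 15.22 p [ 0.5412 -0.1264  0.1943] q [-0.006 -0.122  0.992 -0.   ] F [-0.33 -0.25  0.26] g 0.0
```

View pics/w11c.png

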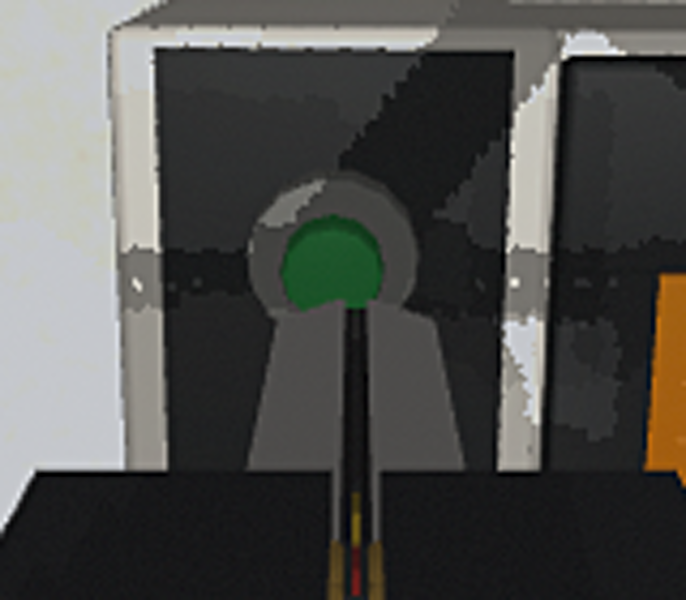

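View pics/s11c.png

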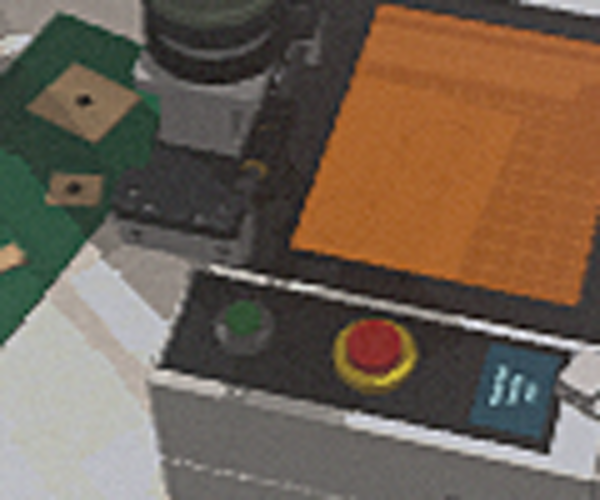

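```bash
python3 -c "
from h import *
c=calibration('wrist');K=np.array(c['intrinsics']);TC=np.array(c['tool_from_camera'])
o=obs();T=T_tool(o)
p=plane(ray(K,np.load('w11T.npy')@TC,(257.7,211.8)),.172);p2=plane(ray(K,T@TC,(257.7,211.8)),.172);print(p,p2)
go([p[0],p[1],.16],o=o)"
```

```text
t 15.28 p [ 0.5418 -0.1267  0.1951] q [-0.005 -0.122  0.992 -0.   ] F [0.   0.02 0.93] g 0.01
[ 0.54359791 -0.12874286  0.172     ] [ 0.54555052 -0.12921471  0.172     ]
go [ 0.5436 -0.1287  0.16  ] xyz [-1.6 -2.5 35.1] w [ 0.02 -0.61  0.07]
```

```bash
python3 -m inch '[{"x":0,"y":-1,"z":5,"wx":0,"wy":-0.6,"wz":0,"fingers":0},{"x":0,"y":-1,"z":10,"wx":0,"wy":-0.6,"wz":0,"fingers":0},{"x":0,"y":-1,"z":15,"wx":0,"wy":-0.6,"wz":0,"fingers":0},{"x":0,"y":-1,"z":15,"wx":0,"wy":-0.6,"wz":0,"fingers":0},{"x":0,"y":-1,"z":15,"wx":0,"wy":-0.6,"wz":0,"fingers":0}]'
python3 -c "
from h import *
o,im=save('wrist','w12');np.save('w12T.npy',T_tool(o)); go([.545,-.129,.16])
b=cv2.imread('pics/w12.png')
cv2.imwrite('pics/w12c.png',cv2.resize(b[150:290,180:340],(686,600),interpolation=cv2.INTER_CUBIC))
"
```

```text
clock: 15.9
eef_pos: [0.5421, -0.1291, 0.1802]
orientation: [0.0, -0.122, 0.993, -0.0]
force: [-0.3, -0.3, 0.0]
grip_width: 0.004
t 15.9 p [ 0.5421 -0.1291  0.1802] q [ 0.    -0.122  0.993 -0.   ] F [-0.27 -0.26  0.  ] g 0.0
t 15.95 p [ 0.5422 -0.1291  0.1803] q [ 0.    -0.122  0.993 -0.   ] F [-0.38 -0.29  1.45] g 0.01
go [ 0.545 -0.129  0.16 ] xyz [-2.7 -0.6 20.3] w [-0.01  0.01 -0.04]
```

View pics/w12c.png

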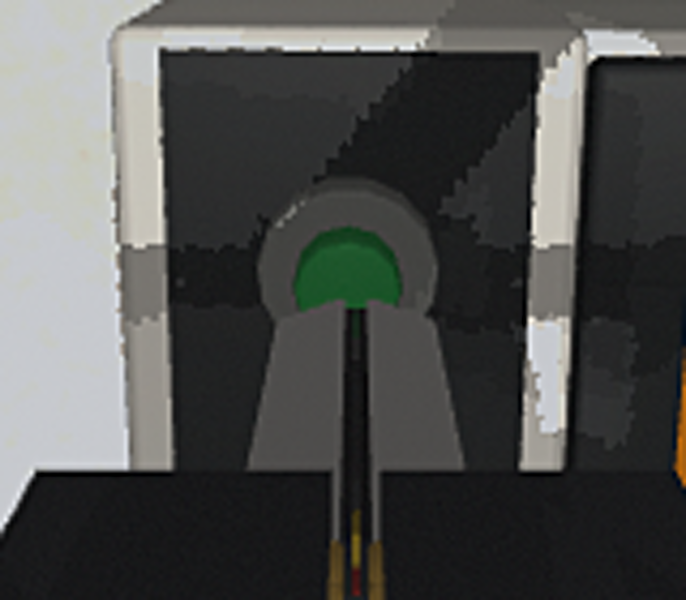

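```bash
python3 -c "
from h import *
c=calibration('wrist');K=np.array(c['intrinsics']);TC=np.array(c['tool_from_camera'])
T=np.load('w12T.npy')
for v in (214,218.8): print(plane(ray(K,T@TC,(261.2,v)),.172))
p=np.array([.5421,-.1291,.2075]);q=TC; 
print('tip ray x at z -28mm', [plane(ray(K,T@TC,(263,220)),T[2,3]+dz) for dz in (.024,.033)])"
```

```text
[ 0.54250795 -0.12919007  0.172     ]
[ 0.54667303 -0.12816009  0.172     ]
tip ray x at z -28mm [array([ 0.53606177, -0.12930014,  0.20420034]), array([ 0.53290624, -0.13010614,  0.21320034])]
```

```bash
python3 -m inch '[{"x":-4,"y":0,"z":10,"wx":0,"wy":0,"wz":0,"fingers":0},{"x":-4,"y":0,"z":20,"wx":0,"wy":0,"wz":0,"fingers":0},{"x":-4,"y":0,"z":30,"wx":0,"wy":0,"wz":0,"fingers":0},{"x":-4,"y":0,"z":36,"wx":0,"wy":0,"wz":0,"fingers":0},{"x":-4,"y":0,"z":36,"wx":0,"wy":0,"wz":0,"fingers":0}]'
python3 -c "
from h import *
o,im=save('wrist','w13'); save('scene','s13'); obs()
a=cv2.imread('pics/s13.png')[140:240,180:300]
b=cv2.imread('pics/w13.png')
A=cv2.resize(a,(480,400),interpolation=cv2.INTER_CUBIC);B=cv2.resize(b[180:280,220:300],(320,400),interpolation=cv2.INTER_CUBIC)
cv2.imwrite('pics/sw13.png',np.hstack([A,B]))
"
```

```text
clock: 16.58
eef_pos: [0.5454, -0.1278, 0.1433]
orientation: [-0.001, -0.122, 0.993, 0.0]
force: [-0.9, -0.2, 0.2]
grip_width: 0.006
t 16.57 p [ 0.5454 -0.1278  0.1433] q [-0.001 -0.122  0.993  0.   ] F [-0.93 -0.19  0.17] g 0.01
t 16.62 p [ 0.5458 -0.128   0.1439] q [-0.    -0.122  0.993  0.   ] F [-0.21  0.36 -0.27] g 0.01
t 16.68 p [ 0.5461 -0.1281  0.1443] q [ 0.    -0.122  0.993 -0.   ] F [-0.22  0.06  0.09] g 0.0
```

View pics/sw13.png

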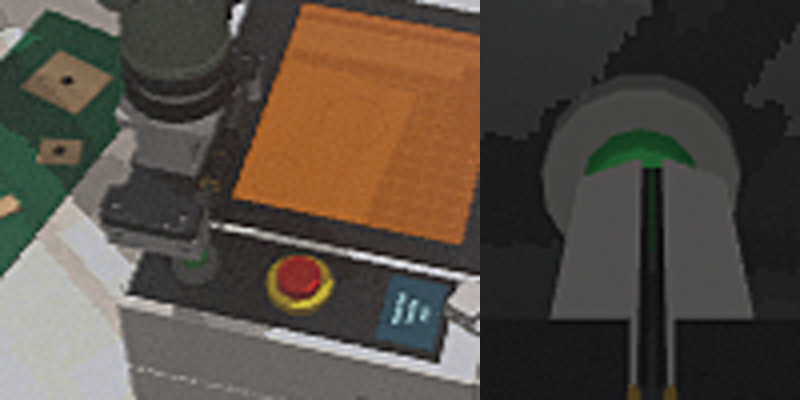

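The tip is centred over the green button to within about 2 mm, and the stop button is well clear. I'll press it gently.

```bash
python3 -m inch '[{"x":0,"y":-1,"z":1,"wx":0,"wy":0,"wz":0,"fingers":0},{"x":0,"y":-1,"z":3,"wx":0,"wy":0,"wz":0,"fingers":0},{"x":0,"y":-1,"z":5,"wx":0,"wy":0,"wz":0,"fingers":0},{"x":0,"y":-1,"z":6,"wx":0,"wy":0,"wz":0,"fingers":0}]'
python3 -m inch '[{"x":0,"y":0,"z":1,"wx":0,"wy":0,"wz":0,"fingers":0},{"x":0,"y":0,"z":2,"wx":0,"wy":0,"wz":0,"fingers":0}]'
```

```text
clock: 17.18
eef_pos: [0.5463, -0.1291, 0.1384]
orientation: [0.0, -0.122, 0.993, -0.0]
force: [-0.3, -0.2, 2.5]
grip_width: 0.006
clock: 17.42
eef_pos: [0.5463, -0.1291, 0.1365]
orientation: [0.0, -0.122, 0.993, -0.0]
force: [-1.6, -0.1, 3.3]
grip_width: 0.007
```

Contact came near 0.139 m, as expected, with the spring force rising. I'll go on to the bottom, expected near 0.133 m.

```bash
python3 -m inch '[{"x":0,"y":0,"z":1,"wx":0,"wy":0,"wz":0,"fingers":0},{"x":0,"y":0,"z":2,"wx":0,"wy":0,"wz":0,"fingers":0},{"x":0,"y":0,"z":3,"wx":0,"wy":0,"wz":0,"fingers":0}]'
python3 -m inch '[{"x":0,"y":0,"z":1,"wx":0,"wy":0,"wz":0,"fingers":0},{"x":0,"y":0,"z":2,"wx":0,"wy":0,"wz":0,"fingers":0}]'
```

```text
clock: 17.8
eef_pos: [0.5463, -0.1291, 0.1335]
orientation: [0.0, -0.122, 0.993, -0.0]
force: [-0.6, 0.7, 6.8]
grip_width: 0.003
clock: 18.05
eef_pos: [0.5464, -0.1291, 0.1332]
orientation: [0.0, -0.122, 0.993, -0.0]
force: [-4.7, 1.5, 14.8]
grip_width: 0.001
```

The button has bottomed out: z stopped at 0.1332 m, about 6 mm below contact, with 14.8 N against the 5 N needed. Now I let it go, straight up.

```bash
python3 -m inch '[{"x":0,"y":0,"z":0,"wx":0,"wy":0,"wz":0,"fingers":0},{"x":0,"y":0,"z":-2,"wx":0,"wy":0,"wz":0,"fingers":0},{"x":0,"y":0,"z":-6,"wx":0,"wy":0,"wz":0,"fingers":0},{"x":0,"y":0,"z":-12,"wx":0,"wy":0,"wz":0,"fingers":0},{"x":0,"y":0,"z":-40,"wx":0,"wy":0,"wz":0,"fingers":0},{"x":0,"y":0,"z":-90,"wx":0,"wy":0,"wz":0,"fingers":0},{"x":0,"y":0,"z":-130,"wx":0,"wy":0,"wz":0,"fingers":0},{"x":0,"y":0,"z":-130,"wx":0,"wy":0,"wz":0,"fingers":0}]'
python3 -m inch '[{"x":40,"y":0,"z":0,"wx":0,"wy":0,"wz":0,"fingers":0},{"x":80,"y":0,"z":0,"wx":0,"wy":0,"wz":0,"fingers":0},{"x":80,"y":0,"z":0,"wx":0,"wy":0,"wz":0,"fingers":0},{"x":80,"y":0,"z":0,"wx":0,"wy":0,"wz":0,"fingers":0}]'
python3 -c "
from h import *
o,im=save('wrist','w14'); save('scene','s14'); obs()
a=cv2.imread('pics/s14.png')[100:240,200:340]
cv2.imwrite('pics/s14c.png',cv2.resize(a,None,fx=4,fy=4,interpolation=cv2.INTER_CUBIC))
"
```

```text
clock: 19.05
eef_pos: [0.5484, -0.1298, 0.265]
orientation: [0.003, -0.122, 0.993, -0.002]
force: [0.9, 0.0, -0.0]
grip_width: 0.003
clock: 19.55
eef_pos: [0.4685, -0.148, 0.2599]
orientation: [-0.0, -0.121, 0.993, 0.001]
force: [0.1, 0.4, 0.4]
grip_width: 0.005
t 19.55 p [ 0.4685 -0.148   0.2599] q [-0.    -0.121  0.993  0.001] F [0.08 0.36 0.37] g 0.0
t 19.6 p [ 0.4689 -0.148   0.2602] q [-0.    -0.122  0.993  0.   ] F [-0.22 -0.77  0.34] g 0.01
t 19.65 p [ 0.4691 -0.148   0.2604] q [-0.    -0.122  0.993  0.   ] F [ 0.24 -0.93  0.08] g 0.0
```

View pics/s14c.png

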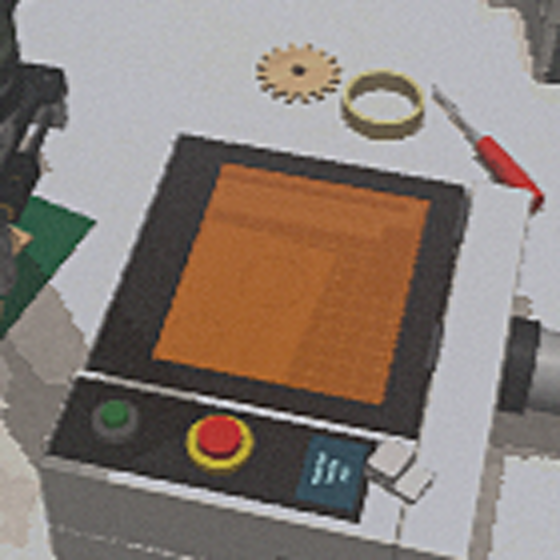

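View pics/w14.png

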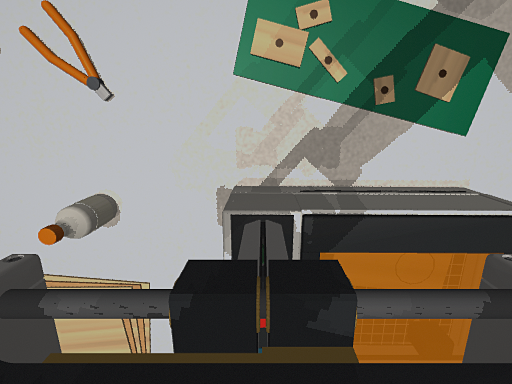

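The scene view shows the lid flush, with its front right corner at crop (92,372) as when pressed. The green button is back up at (115,413), red is unchanged at (220,437), and the gauge and loose things are where they were. The arm is clear, so I'm handing in.

```bash
python3 -c "
from station import ticket
print(ticket.finish_job())"
```

```text
the job is handed in; nothing more can be done
None
```

I pushed the lid shut with the closed fingertips, then pressed the green start button right down and let it go. I handed the job in at about 19.7 s; no verdict was reported.

- **Lid:** I pushed it down along its arc on the front rail and took the last few millimetres at about 4–12 mm/s. The tip then stopped dead at the rigid stop while the force rose to 15.6 N. After I lifted off, the lid outline in the scene camera was unchanged and flush.
- **Start button:** it went down about 6 mm and stopped, at 14.8 N against the 5 N needed. The last picture shows it back up.
- **Everything else:** I never went near the red stop button. In the last pictures it, the gauge and the loose things look as they were. I could not check the sheet precisely after the lid closed, but nothing reached it.

**What disagreed:**
- **Fingertip height:** with the fingers shut, the visible tip sat about 24 mm above the reported TCP, and the lid and button contacts implied about 33 mm. My first approach therefore missed the lid and came to about 6 mm behind its front edge. I moved back over the rail and worked from contact force and pictures after that.
- **Camera heights:** the button tops measured about 2–8 mm low against the 172 mm in the text. In the lid fit, the top view was off by up to 4 px.

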